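# Open the found combination padlock and show it

### The arm

A 6-joint arm with a two-finger parallel gripper is mounted at the origin on the work surface. World frame = base frame: x ahead of the robot, y to its left, z up, the work surface at z = 0. Lengths are in m, angles in rad, forces in N, time in s.
With the tool pointing down it reaches from about 0.375 to 0.9 m from the base axis. Payload 3.1 kg.
Tool frame: the origin (TCP) lies on the mounting face of the last link; the fingertips stand 173 mm ahead of it and the grasp point (between the pads) lies 155 mm ahead of it (bot.tips_ahead is the distance from the TCP to the fingertips, in m); z points along the fingers, y is the direction in which the jaws open and shut (so a half turn about z gives the same grasp; the last joint's range is limited). The gripper opens to 85 mm and grips with 20 to 120 N. Pads are 22 mm wide; open, the fingers measure 114 mm over their backs; the gripper's body (76 mm by 85 mm) begins 54 mm behind the grasp point. The pads swing forward as they close: fully open they stand 13 mm farther back than shut.
Start: joints at [1.093, 0.527, 1.433, -0, 1.181, -0.178], TCP at [0.184, 0.597, 0.405] pointing down, gripper open.
Joint ranges: [-3.08, 3.08], [-0.75, 2.2], [0.22, 2.44], [-1.43, 4.57], [0, 2.65], [-2.85, 2.85]. Speed limits (rad/s): [2.79, 2.79, 3.14, 3.14, 3.14, 3.14].

### API

Orientations are given as a unit quaternion [x, y, z, w].
In Python, from station import observe, get_image, job, bot gives the robot as it stands.
- The arm moves only by the tool drive_tool, never from a script. Its argument "targets" is a list that holds one entry, the list of rows, each a list of 5 numbers: the shift along the tool's x, y, z in m, then the turn about the tool's z in rad, then the finger opening in m, from 0 to 0.0854. In form: [[[dx, dy, dz, turn, gripper], ...]]. A call has 1 to 8 rows; each row is the pose to reach, as a shift and turn from the pose measured when the call began, along the tool's axes at that moment; what a row does not reach only later rows make up. A row lasts 1/10 s, in which the tool goes at most 50 mm and 8.59 degrees, less where a joint would pass 70% of its speed; a pose out of reach is approached as far as the arm can. A call with a gripper value outside its range is refused whole. The fingers move at their own pace and stop on an object; the grip force is fixed at half the most. Time passes only in rows, so rows that repeat a pose let the fingers close. It gives the time, the measured TCP pose, the force and the opening at its end, in the units of the state.
- observe(): the state, without advancing time (a new reading comes with each control period).
- get_image(name): name is "scene" or "top"; returns a dict with "color" (384x512x3 uint8, blue, green, red), "mtx" (3x3 intrinsics, pixels), "dist_coeffs" ([k1, k2, p1, p2, k3] as OpenCV has them; the pictures are not rectified), "eye" and "rotation" of the camera in the world. Camera axes: x right, y down, z forward; pixel columns grow to the right and rows downward; lengths in m; the calibration is good to about 2 mm. A picture is of the moment at which its call begins. There is no depth.
- job.sign_off(): hands the job in, once; it reports no verdict.
The state is a dict: "clock": time; "q": joint angles; "joint_velocities": joint speeds; "tau": joint torques, N m; "tool_pos": TCP position; "ee_rot": TCP orientation; "wrist_force": force on the tool from outside, world axes, zero at the start; "torque": the same for the moment, N m; "grip_width": finger opening in m.
Only numpy, scipy, OpenCV 4.12 (cv2) and the standard library are available. Lean on these libraries where they do the work, as an engineer would, in place of code of your own. Each camera call takes 0.05 s, during which the arm holds its last target. There are 200 camera calls.

### The job

The shut combination padlock in the tray has to be opened and its code is lost: lift it out of the tray and lay it, dial up, in the metal lock rest with its shackle sticking out of the rest's open front. With the lock lying in the rest, turn the dial clockwise until you feel it click into its notch and stop, then pull the shackle fully out. Finally hold the open lock up, dial still facing up, about 20 cm above the bench and finish while holding it there in the gripper; leave the microscope objective, the slide box and the bottle where they are.

Things in the scene. Friction and masses are not known exactly. Their poses are not given: they have to be found in the camera images.
- lock: the padlock, lying on its back: steel body 54 (x) x 72 (y) x 24 mm (z), about 0.34 kg in all. Origin at the centre of its underside, z up through the dial, the shackle sticks out of the -x face.
- lock_center (a point): centre of the padlock's body, 12 mm above its underside; same axes as lock
- dial_grip (a point): middle of the dial's upright grip bar, on the dial's axis (body centre), 40 mm above the lock's underside; turns with the dial. The black dial is a disc 48 mm wide, 4 mm thick on top of the body; its plastic bar is 34 mm long (this point's x), 14 mm wide (y), 24 mm tall (28 to 52 mm above the lock's underside). The lock can be lifted level by this bar.
- dial (a joint): dial angle, rad, grows clockwise seen from above; drags with 0.06 N m, so the body swings along if carried by the bar. The notch is unmarked, 0.5 to 1.4 rad clockwise of the start: there the dial meets a stop, the shackle jumps out about 6 mm and keeps the dial caught. Until then the shackle cannot be pulled.
- shackle (a joint): how far the shackle has come out of the lock body along the lock's -x, m: 0 shut, about 0.006 after the click, 0.024 fully out; it needs 2 to 4 N and stays where it is left
- shackle_bow (a point): middle of the cross bar of the shackle, an 8 mm round steel U; the bar runs along the lock's y, legs 40 mm apart between centres. Shut, this point is 42 mm in front of the body's -x face (69 mm from the lock's centre), 12 mm above the lock's underside; the window in the U is 38 (x) by 32 mm (y). Moves with the shackle; axes as the lock's.
- rest_seat (a point): fixed dark steel lock rest: centre of its pocket's floor, 15 mm above the bench. The seated lock's origin and axes match this point. Pocket 59 (x) x 77 (y) mm, walls 8 mm high plus lead-ins up to 15 mm that lean 5 mm outwards. The -x side is open between two end stops 54 mm apart, for the shackle, which overhangs the bench beyond the rest's base (ends 38 mm in front of this point).
- tray: grey plastic tray fixed on the bench, 190 (x) x 165 (y) x 40 mm high, walls and floor 5 mm; origin at the centre of its underside. The lock starts in it.
- objective: bystander: steel microscope objective standing on its thread, 32 mm across, 50 mm tall; origin under its centre
- slide_box: bystander: grey and white slide box 85 x 175 x 36 mm; origin under its centre
- bottle: bystander: small amber bottle, 48 mm across, 100 mm tall; origin under its centre
Things that resemble listed ones, but are neither listed nor needed, are in the scene too. What is shaped like the lock but green is not meant. There is more than one size of the part that bears rest_seat; the job needs the smaller.

How it is judged:
By the outcome, as a careful person would: the job done as asked, in the order asked, and still so for the second after the job is handed in, while the arm keeps its last pose, push and grip.
It also fails if it takes over 72 s, if anything falls off the work surface, if the arm or the gripper's body presses on something with over 40 N, if the wrist force passes 120 N, or if a joint passes its speed limit or range.

## Working session

There is one attempt and no reset: what is moved stays moved. The work goes in short steps, Python scripts to look and compute and a tool call to move; the robot and the scene stay as the last step left them, time stands still between calls to the robot, and variables do not carry over. Pictures are saved under pics/ and viewed, about 8 in all and at most 12, crops included, and the job is handed in when it is done.

Besides the shell and the picture viewer there is one more tool, called as name([rows], argument=value, ...), one row to a line, values as JSON. drive_tool: Moves the arm, as the interface text tells. Its arguments: {"type":"object","properties":{"targets":{"type":"array"}},"required":["targets"]}

```bash
mkdir -p pics; python3 - <<'E'
from station import observe,get_image,job,bot
import cv2,numpy as np
s=observe();print(s)
for n in("scene","top"):
    r=get_image(n);cv2.imwrite(f"pics/{n}0.png",cv2.resize(r["color"],(800,600),interpolation=cv2.INTER_CUBIC))
    print(n,np.round(r["mtx"],1),r["dist_coeffs"],r["eye"],np.round(r["rotation"],3))
E
```

```text
{'clock': 0.0, 'q': array([ 1.09350771e+00,  5.28458447e-01,  1.43392068e+00,  4.78051327e-07,
        1.18141345e+00, -1.78522858e-01]), 'joint_velocities': array([ 0.00272595,  0.00205369,  0.00065817, -0.0004076 ,  0.00024437,
        0.00183135]), 'tau': array([-6.87307001e-04, -4.42352486e+01, -1.78020823e+01, -1.96822175e-04,
        8.48837604e-03,  3.16275710e-06]), 'tool_pos': array([0.18378308, 0.59699748, 0.40373211]), 'ee_rot': array([ 1.48827911e-01,  9.88862500e-01, -1.04128152e-03, -3.54463462e-04]), 'wrist_force': array([0.91186697, 0.06104457, 0.18759205]), 'torque': array([ 0.01114174,  0.05008967, -0.06590013]), 'grip_width': 0.08512903754446509}
scene [[428.8   0.  254.7]
 [  0.  428.8 189.8]
 [  0.    0.    1. ]] [-0.00433099  0.          0.          0.          0.        ] [1.2914475  0.65514302 0.76120014] [ 0.342  0.831 -0.402 -0.174]
top [[487.6   0.  256.5]
 [  0.  487.6 196.4]
 [  0.    0.    1. ]] [-0.21045783  0.          0.          0.          0.        ] [0.42514693 0.04563839 1.58777333] [ 0.713 -0.698  0.052 -0.046]
```

View pics/scene0.png

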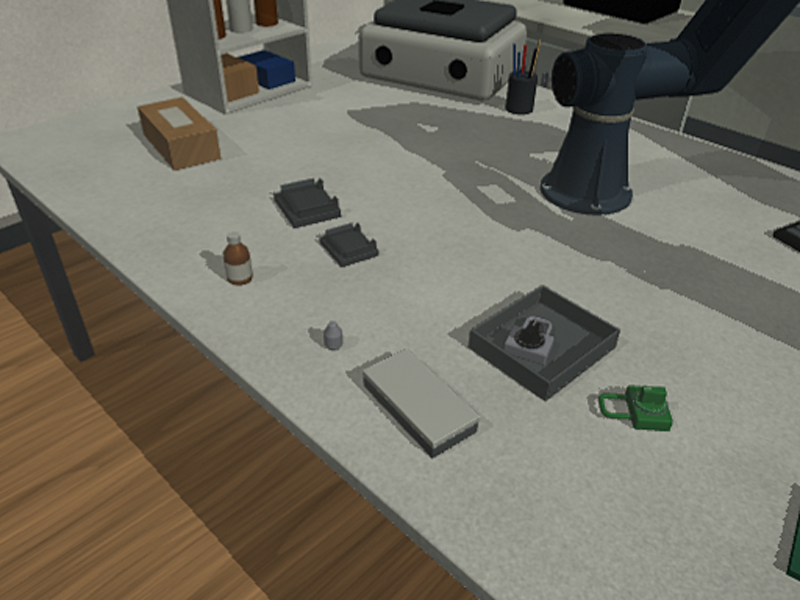

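View pics/top0.png

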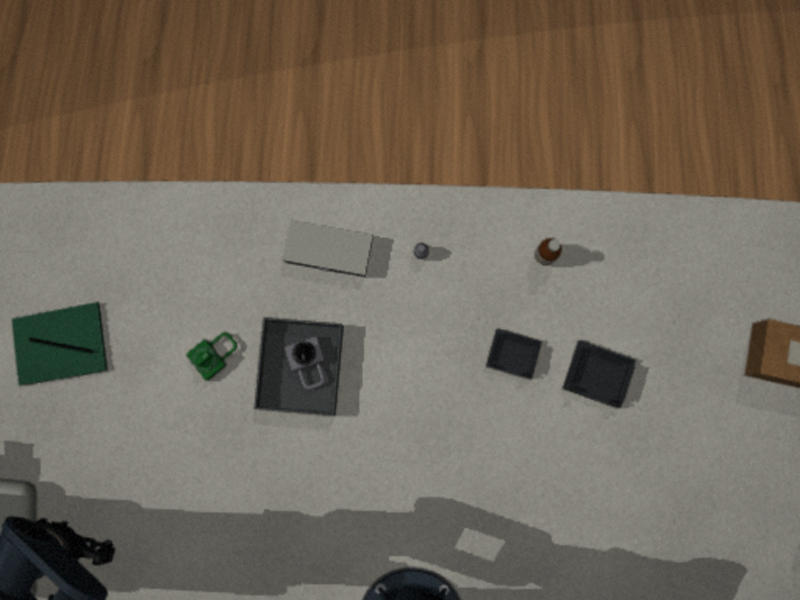

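The scene view shows the grey lock in the tray near (532,335). The smaller rest is at (350,243) and the larger at (307,202). In the top view the lock is at (305,355), the small rest at (515,353) and the larger at (600,373). Next I'll take zoomed crops.

```bash
cat > h.py <<'E'
from station import observe,get_image,job,bot
import cv2,numpy as np
from scipy.spatial.transform import Rotation as R
from scipy.optimize import least_squares
def cam(r):
    q=np.array(r["rotation"]);return (R.from_quat(q) if q.size==4 else R.from_matrix(q)).as_matrix(),np.array(r["eye"])
def proj(r,P):
    M,e=cam(r);rv=cv2.Rodrigues(M.T)[0]
    return cv2.projectPoints(np.atleast_2d(P).astype(float),rv,-M.T@e,r["mtx"],r["dist_coeffs"])[0][:,0]
def onplane(r,px,z):
    M,e=cam(r);u=cv2.undistortPoints(np.array(px,float).reshape(-1,1,2),r["mtx"],r["dist_coeffs"])[:,0]
    d=np.c_[u,np.ones(len(u))]@M.T
    return e+d*((z-e[2])/d[:,2])[:,None]
def tri(ra,pa,rb,pb):
    x0=onplane(rb,[pb],.03)[0]
    s=least_squares(lambda X:np.r_[proj(ra,X)[0]-pa,proj(rb,X)[0]-pb],x0);return s.x,s.fun
def crop(r,c,w,h,k):  # centred crop w x h px, scaled k
    x,y=int(c[0]-w/2),int(c[1]-h/2)
    return cv2.resize(r["color"][y:y+h,x:x+w],(w*k,h*k),interpolation=cv2.INTER_CUBIC),(x,y,k)
E
python3 - <<'E'
from h import *
import pickle
T=get_image("top");S=get_image("scene");pickle.dump((T,S),open("im0.pkl","wb"))
c=[crop(T,(195,230),50,50,8),crop(T,(330,226),50,50,8),crop(S,(342,216),50,37,8),crop(S,(224,156),50,37,8)]
for x in c:print(x[1])
b=lambda i:cv2.convertScaleAbs(i,alpha=1.8,beta=15)
m=np.vstack([np.hstack([b(c[0][0])[:304],b(c[1][0])[:304]]),np.hstack([b(c[2][0]),b(c[3][0])])])
cv2.imwrite("pics/c1.png",m[:600]);print(m.shape)
E
```

```text
(170, 205, 8)
(305, 201, 8)
(317, 197, 8)
(199, 137, 8)
(600, 800, 3)
```

View pics/c1.png

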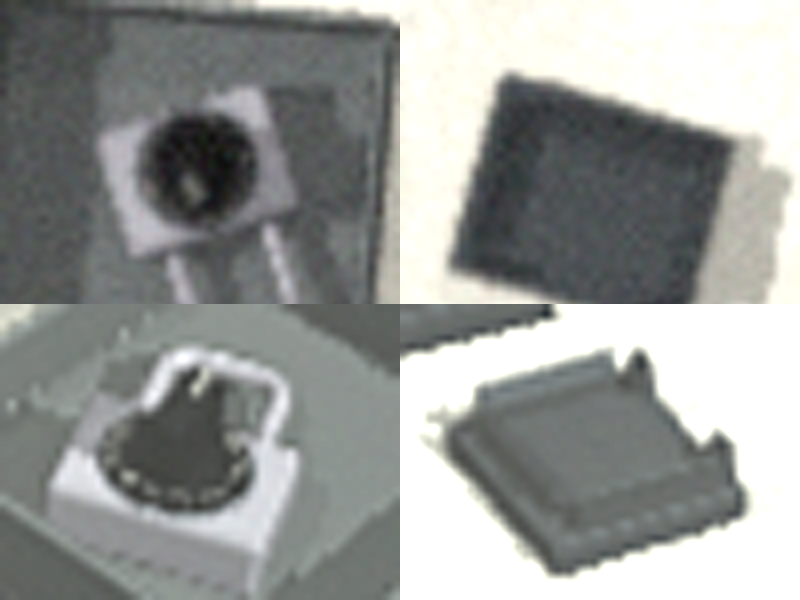

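```bash
python3 - <<'E'
from h import *
import pickle
T,S=pickle.load(open("im0.pkl","rb"))
g=lambda i:cv2.LUT(i,np.clip(((np.arange(256)/120.)**.6*255),0,255).astype(np.uint8))
c=[crop(T,(196,232),40,30,10),crop(T,(330,226),40,30,10),crop(S,(340,216),40,30,10),crop(S,(224,156),40,30,10)]
for x in c:print(x[1])
cv2.imwrite("pics/c2.png",g(np.vstack([np.hstack([c[0][0],c[1][0]]),np.hstack([c[2][0],c[3][0]])])))
E
```

```text
(176, 217, 10)
(310, 211, 10)
(320, 201, 10)
(204, 141, 10)
```

View pics/c2.png

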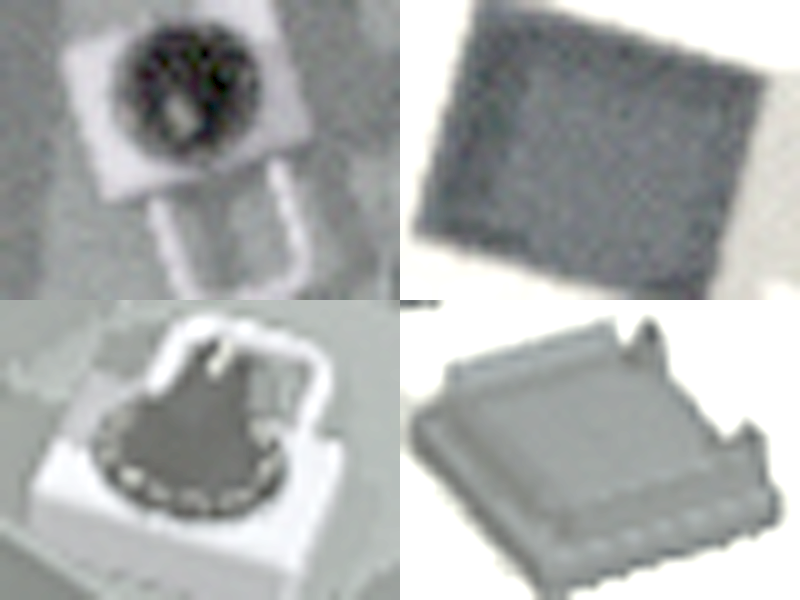

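```bash
cat > m.py <<'E'
from h import *
import pickle
T,S=pickle.load(open("im0.pkl","rb"))
P=lambda o,p:(np.array(p,float)+.5)/10-.5+o
# lock
tc=P((176,217),[(65,45),(105,198),(308,140)]) # (+x,+y),( -x,+y),(-x,-y)
sc=P((320,201),[(38,475),(292,562),(342,450)])-[0,30] 
def pose(v,L): 
    c,s=np.cos(v[3]),np.sin(v[3]);return np.array(L)@np.array([[c,-s,0],[s,c,0],[0,0,1]]).T+v[:3]
LT=[(.027,.036,.024),(-.027,.036,.024),(-.027,-.036,.024)]
LS=[(.027,-.036,.024),(.027,.036,.024),(-.027,.036,.024)]
f=lambda v:np.r_[(proj(T,pose(v,LT))-tc).ravel(),(proj(S,pose(v,LS))-sc).ravel()]
s=least_squares(f,[.45,.17,.005,.2],x_scale=[.01,.01,.01,.1]);v=s.x
print("lock",v.round(4),s.fun.reshape(-1,2).round(1).tolist())
m=np.array([(170,95),(188,130)]);print("mark",onplane(T,P((176,217),m),v[2]+.052),"scene",onplane(S,P((320,201),[(230,340),(212,375)])-[0,30],v[2]+.052))
# rest base top outline, dims
bt=P((310,211),[(0+70,0),(365,75),(310,300),(15,235)])
print("base z=.015",onplane(T,bt,.015).round(4).tolist())
print("base z=.03",onplane(T,bt,.03).round(4).tolist())
bs=P((204,141),[(150,595-300),(380,515-300),(12,430-300)])
print("scene z=0",onplane(S,bs,0).round(4).tolist())
E
python3 m.py
```

```text
lock [0.5443 0.2319 0.0037 0.304 ] [[-0.4, -0.5], [-0.0, 0.3], [1.2, -0.0], [-1.4, 0.2], [0.3, 0.7], [1.7, -0.7]]
mark [[0.54032886 0.23489616 0.05565461]
 [0.52941208 0.22879328 0.05565461]] scene [[0.52788994 0.22719394 0.05565461]
 [0.54258355 0.23217186 0.05565461]]
base z=.015 [[0.6029, -0.1618, 0.015], [0.5802, -0.2593, 0.015], [0.5064, -0.2412, 0.015], [0.5259, -0.1444, 0.015]]
base z=.03 [[0.6012, -0.1598, 0.03], [0.5787, -0.2563, 0.03], [0.5056, -0.2384, 0.03], [0.525, -0.1426, 0.03]]
scene z=0 [[0.6052, -0.1686, 0.0], [0.5249, -0.151, 0.0], [0.5766, -0.2682, 0.0]]
```

```bash
cat > rest.py <<'E'
from m import *
from scipy.optimize import minimize
def hulls(v):
    x,y,th,hx,hy=v
    B=[(sx,sy*hy,z) for sx in(-.038,hx) for sy in(-1,1) for z in(0,.015)]
    L=[(sx,sy,.03) for sx in(-.0345,.0345) for sy in(-.0435,.0435)]
    return [pose((x,y,0,th),B+L)]
def mask(r,c,thr):
    g=cv2.cvtColor(r["color"],cv2.COLOR_BGR2GRAY);x,y=c;g=cv2.resize(g[y:y+36,x:x+40],None,fx=8,fy=8,interpolation=cv2.INTER_CUBIC)
    m=(g<thr).astype(np.uint8);n,l,st,_=cv2.connectedComponentsWithStats(m);k=l[144,160];return (l==k).astype(np.uint8)
for r,c,n in((T,(309,208),'T'),(S,(203,139),'S')):
    g=cv2.cvtColor(r["color"],cv2.COLOR_BGR2GRAY)[c[1]:c[1]+36,c[0]:c[0]+40];print(n,np.percentile(g,[5,25,50,75,95]))
mk=[(T,(309,208),mask(T,(309,208),75)),(S,(203,139),mask(S,(203,139),75))]
def cost(v,which=(0,1)):
    t=0
    for i in which:
        r,c,m=mk[i];p=(proj(r,hulls(v)[0])-c+.5)*8-.5
        h=cv2.convexHull((p*16).astype(np.int32));mm=np.zeros_like(m);cv2.fillConvexPoly(mm,h,1,shift=4)
        t+=(mm!=m).mean()
    return t
for w in((0,1),(0,),(1,)):
    b=minimize(cost,[.5545,-.204,-.222,.038,.047],args=(w,),method="Nelder-Mead",options=dict(initial_simplex=np.array([.5545,-.204,-.222,.038,.047])+np.vstack([np.zeros(5),np.diag([.006,.006,.05,.004,.004])]),maxiter=600))
    print(w,b.x.round(4),b.fun)
    if len(w)==2:
        o=[]
        for r,c,m in mk:
            i=cv2.resize(r["color"][c[1]:c[1]+36,c[0]:c[0]+40],None,fx=10,fy=10,interpolation=cv2.INTER_CUBIC)
            i=cv2.convertScaleAbs(i,alpha=2,beta=10)
            th=b.x[2];x,y=b.x[:2]
            for hx,hy,z in((.038,b.x[4],.015),(.0295,.0385,.015),(.0345,.0435,.03)):
                q=pose((x,y,0,th),[(a*hx,d*hy,z) for a,d in((1,1),(-1,1),(-1,-1),(1,-1))])
                cv2.polylines(i,[((proj(r,q)-c+.5)*10).astype(np.int32)],1,(0,0,255) if z<.02 else (0,255,0),1)
            o.append(i)
        for r,c in((T,(178,216)),(S,(322,200))):
            i=cv2.resize(r["color"][c[1]:c[1]+24,c[0]:c[0]+40],None,fx=10,fy=10,interpolation=cv2.INTER_CUBIC);i=cv2.convertScaleAbs(i,alpha=1.5,beta=10)
            for z in(.005,.029):
                q=pose((v[0],v[1],z,v[3]),[(a*.027,d*.036,0) for a,d in((1,1),(-1,1),(-1,-1),(1,-1))])
                cv2.polylines(i,[((proj(r,q)-c+.5)*10).astype(np.int32)],1,(0,0,255),1)
            q=pose((v[0],v[1],.017,v[3]),[(-.027,.02,0),(-.069,.02,0),(-.069,-.02,0),(-.027,-.02,0)])
            cv2.polylines(i,[((proj(r,q)-c+.5)*10).astype(np.int32)],0,(0,255,0),1)
            o.append(i)
        cv2.imwrite("pics/ov1.png",np.vstack([np.hstack(o[:2]),np.hstack(o[2:])]))
E
python3 rest.py
```

```text
lock [0.5443 0.2319 0.0037 0.304 ] [[-0.4, -0.5], [-0.0, 0.3], [1.2, -0.0], [-1.4, 0.2], [0.3, 0.7], [1.7, -0.7]]
mark [[0.54032886 0.23489616 0.05565461]
 [0.52941208 0.22879328 0.05565461]] scene [[0.52788994 0.22719394 0.05565461]
 [0.54258355 0.23217186 0.05565461]]
base z=.015 [[0.6029, -0.1618, 0.015], [0.5802, -0.2593, 0.015], [0.5064, -0.2412, 0.015], [0.5259, -0.1444, 0.015]]
base z=.03 [[0.6012, -0.1598, 0.03], [0.5787, -0.2563, 0.03], [0.5056, -0.2384, 0.03], [0.525, -0.1426, 0.03]]
scene z=0 [[0.6052, -0.1686, 0.0], [0.5249, -0.151, 0.0], [0.5766, -0.2682, 0.0]]
T [ 25.   34.   46.5 128.  139. ]
S [ 44.95  55.    99.5  150.   156.  ]
(0, 1) [ 0.5508 -0.2025 -0.27    0.0443  0.0494] 0.07106119791666667
(0,) [ 0.5504 -0.2024 -0.2658  0.0441  0.0496] 0.008181423611111112
(1,) [ 0.5568 -0.2011 -0.2523  0.0416  0.0453] 0.030837673611111113
```

View pics/ov1.png

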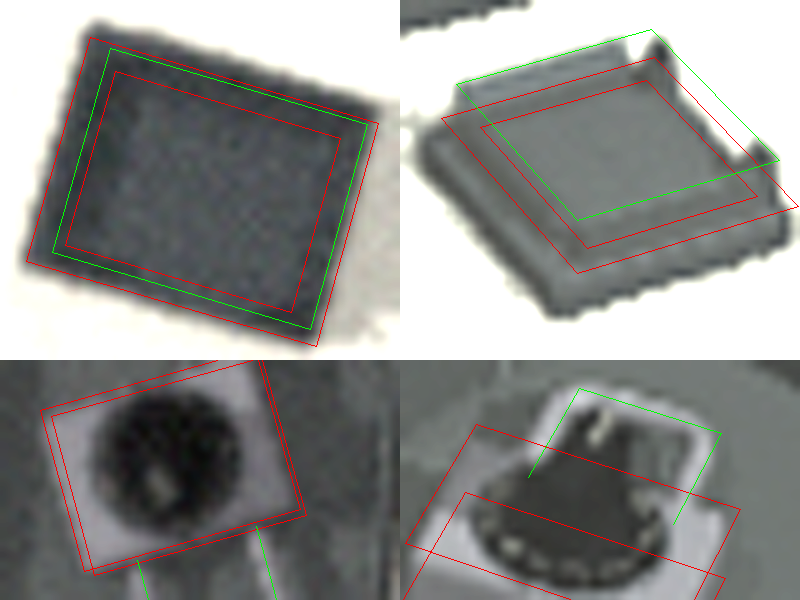

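```bash
python3 - <<'E' | tail -5
from m import *
c=(np.array([(100,136),(262,87),(300,207),(135,256)])+.5)/8-.5+[170,205]
print("lock top",onplane(T,c,.029).mean(0),onplane(T,c,.029).round(4).tolist())
# dial disc centre/bar from both
d=tri(T,(np.array([197,168])+.5)/8-.5+[170,205],S,(np.array([187,455])+.5)/10-.5+[320,171]);print("dial disc centre tri",d)
s=observe();print(R.from_quat(s["ee_rot"]).as_matrix().round(3))
E
```

```text
lock top [0.54267827 0.23205432 0.029     ] [[0.5559, 0.2727, 0.029], [0.5773, 0.2079, 0.029], [0.5294, 0.191, 0.029], [0.508, 0.2567, 0.029]]
dial disc centre tri (array([0.5448462 , 0.23156403, 0.0294048 ]), array([ 0.42558358, -0.25092724,  0.38768935,  0.03808926]))
[[-0.956  0.294 -0.001]
 [ 0.294  0.956 -0.001]
 [ 0.    -0.001 -1.   ]]
```

The top view puts the small rest at about (0.553, -0.202), yaw about -0.26. The two views of the lock agree on (0.544, 0.232), floor 5 mm, yaw about 0.305, with the bar along the lock's x. I'm moving above the lock.

drive_tool([
  [[-0.451,-0.243,0.0,-0.603,0.045],[-0.451,-0.243,0.0,-0.603,0.045],[-0.451,-0.243,0.0,-0.603,0.045],[-0.451,-0.243,0.0,-0.603,0.045],[-0.451,-0.243,0.0,-0.603,0.045],[-0.451,-0.243,0.0,-0.603,0.045],[-0.451,-0.243,0.0,-0.603,0.045],[-0.451,-0.243,0.0,-0.603,0.045]],
])

```text
clock: 1.0
tool_pos: [0.4568, 0.3198, 0.4044]
ee_rot: [-0.152, 0.988, -0.0, -0.0]
wrist_force: [0.7, 0.2, -0.4]
grip_width: 0.0453
```

```bash
cat > rel.py <<'E'
import sys
from h import *
def rel(x,y,z,th,s=None):  # shift/turn to TCP x,y,z with jaw y-axis at th (world yaw of lock frame: y axis angle=pi/2+th)
    s=s or observe();M=R.from_quat(s["ee_rot"]).as_matrix();d=M.T@(np.array([x,y,z])-s["tool_pos"])
    a=np.arctan2(M[1,1],M[0,1]);t=-((np.pi/2+th)-a);t=(t+np.pi/2)%np.pi-np.pi/2
    print("shift",d.round(4),"turn",round(t,3),"pos",s["tool_pos"].round(4),"yaw",round(a-np.pi/2,3),"tilt",M[:2,2].round(4),"F",s["wrist_force"].round(1),"Tq",s["torque"].round(2),"w",round(s["grip_width"],4),"q6",s["q"][5].round(2),"t",round(s["clock"],2))
if __name__=="__main__":rel(*map(float,sys.argv[1:5]))
E
python3 rel.py .5437 .232 .32 .305
```

```text
shift [-0.0567 -0.1097  0.0845] turn -0.001 pos [0.4568 0.3198 0.4044] yaw 0.304 tilt [-0.0006 -0.0011] F [ 0.7  0.2 -0.4] Tq [ 0.   -0.06 -0.02] w 0.0453 q6 -1.46 t 1.0
```

drive_tool([
  [[-0.0567,-0.1097,0.0845,0,0.045],[-0.0567,-0.1097,0.0845,0,0.045],[-0.0567,-0.1097,0.0845,0,0.045],[-0.0567,-0.1097,0.12,0,0.045],[-0.0567,-0.1097,0.14,0,0.045],[-0.0567,-0.1097,0.14,0,0.045],[-0.0567,-0.1097,0.14,0,0.045]],
])

```text
clock: 1.7
tool_pos: [0.5438, 0.2321, 0.2644]
ee_rot: [-0.152, 0.988, -0.0, -0.001]
wrist_force: [0.4, -0.4, 0.3]
grip_width: 0.0448
```

```bash
python3 rel.py .5437 .232 .211 .305; python3 - <<'E'
from h import *
T=get_image("top");S=get_image("scene")
g=lambda i:cv2.LUT(i,np.clip(((np.arange(256)/150.)**.6*255),0,255).astype(np.uint8))
a=crop(T,(192,222),40,50,10);b=crop(S,(340,205),40,50,10);print(a[1],b[1])
s=observe();t=s["tool_pos"]+np.array([0,0,-.173])
for i,c,r in((a[0],a[1],T),(b[0],b[1],S)):
    p=((proj(r,t)[0]-c[:2]+.5)*10).astype(int);cv2.circle(i,tuple(int(k) for k in p),3,(0,0,255),-1)
cv2.imwrite("pics/p2.png",g(np.hstack([a[0],b[0]])))
E
```

```text
shift [-0.     -0.      0.0534] turn -0.001 pos [0.5438 0.2321 0.2644] yaw 0.304 tilt [-0.0011 -0.0012] F [ 0.4 -0.4  0.3] Tq [-0.02  0.01 -0.01] w 0.0448 q6 -1.66 t 1.7
(172, 197, 10) (320, 180, 10)
```

View pics/p2.png

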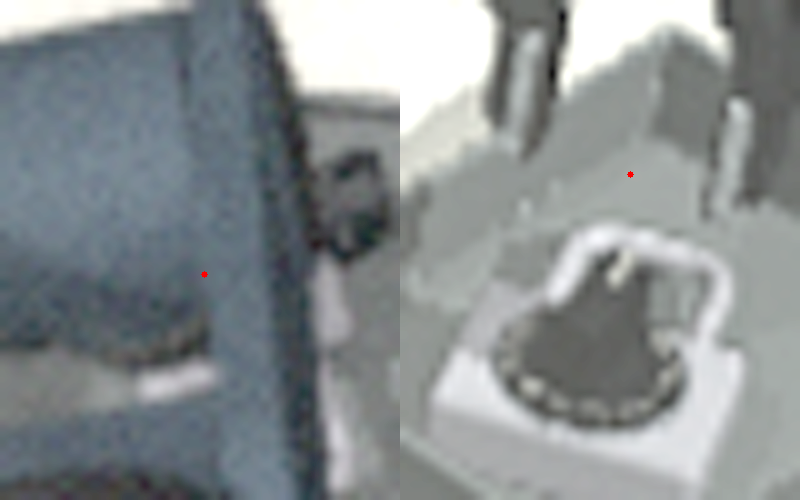

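The fingertips are at (515,150) and (720,210) and straddle the bar, with the projected tool point midway between them. I'll descend and grip.

drive_tool([
  [[0,0,0.03,0,0.045],[0,0,0.053,0,0.045],[0,0,0.053,0,0.045],[0,0,0.053,0,0.005],[0,0,0.053,0,0.005],[0,0,0.053,0,0.005],[0,0,0.053,0,0.005],[0,0,0.053,0,0.005]],
])

```text
clock: 2.6
tool_pos: [0.5449, 0.2328, 0.2149]
ee_rot: [-0.152, 0.988, -0.0, 0.003]
wrist_force: [-1.2, 1.4, 5.8]
grip_width: 0.0124
```

```bash
python3 rel.py .5437 .232 .211 .305
```

```text
shift [ 0.0014 -0.0004  0.0039] turn -0.0 pos [0.5449 0.2328 0.2149] yaw 0.305 tilt [0.0058 0.0006] F [-1.2  1.4  5.8] Tq [ 0.15  0.11 -0.02] w 0.0124 q6 -1.66 t 2.6
```

drive_tool([
  [[0,0,-0.01,0,0.005],[0,0,-0.03,0,0.005],[0,0,-0.06,0,0.005],[0,0,-0.09,0,0.005],[0,0,-0.11,0,0.005],[0,0,-0.12,0,0.005],[0,0,-0.12,0,0.005]],
])

```text
clock: 3.3
tool_pos: [0.5443, 0.2328, 0.3365]
ee_rot: [-0.152, 0.988, -0.0, 0.004]
wrist_force: [0.4, -0.2, -3.8]
grip_width: 0.0128
```

```bash
python3 rel.py .553 -.202 .335 -.258
```

```text
shift [ 0.1223 -0.4173  0.0011] turn 0.563 pos [0.5443 0.2328 0.3365] yaw 0.305 tilt [0.0087 0.0012] F [ 0.4 -0.2 -3.8] Tq [-0.02 -0.04  0.03] w 0.0128 q6 -1.66 t 3.3
```

drive_tool([
  [[0.002,-0.008,0,0.01,0.005],[0.007,-0.024,0,0.03,0.005],[0.014,-0.048,0,0.065,0.005],[0.022,-0.076,0,0.1,0.005],[0.03,-0.104,0,0.14,0.005],[0.038,-0.132,0,0.18,0.005],[0.047,-0.16,0,0.215,0.005],[0.055,-0.188,0,0.25,0.005]],
])

```text
clock: 4.1
tool_pos: [0.5475, 0.0345, 0.335]
ee_rot: [-0.026, 1.0, 0.0, 0.003]
wrist_force: [0.3, 0.6, -3.3]
grip_width: 0.0123
```

```bash
python3 rel.py .553 -.202 .335 -.258
```

```text
shift [ 6.700e-03 -2.364e-01 -2.000e-04] turn 0.31 pos [0.5475 0.0345 0.335 ] yaw 0.052 tilt [0.0055 0.0011] F [ 0.3  0.6 -3.3] Tq [-0.03 -0.06  0.04] w 0.0123 q6 -1.77 t 4.1
```

drive_tool([
  [[0.001,-0.028,0,0.037,0.005],[0.002,-0.06,0,0.08,0.005],[0.003,-0.1,0,0.13,0.005],[0.004,-0.14,0,0.185,0.005],[0.005,-0.175,0,0.23,0.005],[0.006,-0.205,0,0.27,0.005],[0.0067,-0.226,0,0.3,0.005],[0.0067,-0.236,0,0.31,0.005]],
])

```text
clock: 4.9
tool_pos: [0.552, -0.2047, 0.3335]
ee_rot: [0.131, 0.991, 0.001, 0.002]
wrist_force: [-0.0, 0.3, -2.6]
grip_width: 0.0126
```

```bash
python3 - <<'E'
from h import *
import pickle
T=get_image("top");S=get_image("scene");pickle.dump((T,S),open("im1.pkl","wb"))
from rel import rel;rel(.553,-.202,.335,-.258)
s=observe();t=s["tool_pos"]
ps=proj(S,t+np.array([0,0,-.18]))[0];print(ps)
g=lambda i:cv2.LUT(i,np.clip(((np.arange(256)/150.)**.6*255),0,255).astype(np.uint8))
a=crop(T,(330,226),40,60,10);b=crop(S,(224,130),40,60,10);print(a[1],b[1])
cv2.imwrite("pics/p3.png",g(np.hstack([a[0],b[0]])))
E
```

```text
shift [-0.0003  0.0015 -0.0012] turn -0.003 pos [ 0.5523 -0.2034  0.3338] yaw -0.261 tilt [0.004  0.0017] F [-0.1 -0.6 -1.9] Tq [-0.03  0.01  0.02] w 0.0125 q6 -1.86 t 5.0
[222.24981654 115.29564676]
(310, 196, 10) (204, 100, 10)
```

View pics/p3.png

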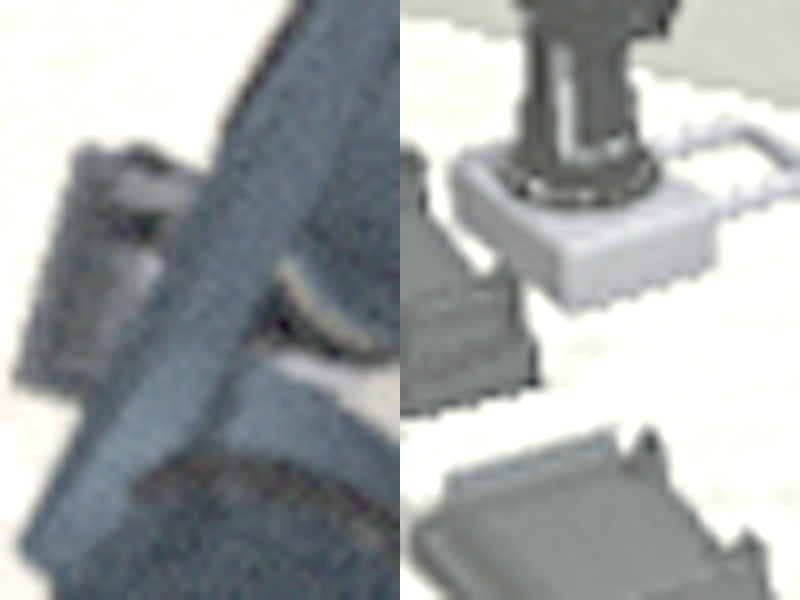

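```bash
python3 - <<'E' | tail -4
from m import *
T,S1=pickle.load(open("im1.pkl","rb"))
p=(np.array([(52,165),(168,245),(320,208),(62,215),(168,305),(315,265)])+.5)/10-.5+[204,100]
L=np.array(LS+[(a,b,0) for a,b,_ in LS])
for free in(0,1):
    f=lambda v:(proj(S1,pose((v[0],v[1],.1238+free*v[3],v[2]),L))-p).ravel()
    s=least_squares(f,[.552,-.203,-.26,0][:3+free]);print(s.x.round(4),s.fun.reshape(-1,2).round(1).tolist())
# same-camera rest: base corners bottom and top rim in scene
E
```

```text
[0.54258355 0.23217186 0.05565461]]
base z=.015 [[0.6029, -0.1618, 0.015], [0.5802, -0.2593, 0.015], [0.5064, -0.2412, 0.015], [0.5259, -0.1444, 0.015]]
base z=.03 [[0.6012, -0.1598, 0.03], [0.5787, -0.2563, 0.03], [0.5056, -0.2384, 0.03], [0.525, -0.1426, 0.03]]
scene z=0 [[0.6052, -0.1686, 0.0], [0.5249, -0.151, 0.0], [0.5766, -0.2682, 0.0]]Traceback (most recent call last):
  File "<stdin>", line 7, in <module>
    return func(*args, **kwargs)
    vector_fun = VectorFunction(
        fun_wrapped,
    ...<6 lines>...
        workers=workers
    )
    self._update_fun()
    ~~~~~~~~~~~~~~~~^^
    self.f = self.fun_wrapped(xp_copy(self.x))
             ~~~~~~~~~~~~~~~~^^^^^^^^^^^^^^^^^
    return np.atleast_1d(self.fun(x))
                         ~~~~~~~~^^^
    return self.f(x, *self.args, **self.kwargs)
           ~~~~~~^^^^^^^^^^^^^^^^^^^^^^^^^^^^^^
  File "<stdin>", line 6, in <lambda>
IndexError: index 3 is out of bounds for axis 0 with size 3
```

```bash
sed -i 's/^m=np.array.*$//;s/^print("base.*$//;s/^print("scene.*$//' m.py; python3 - <<'E'
from m import *
T,S1=pickle.load(open("im1.pkl","rb"))
p=(np.array([(52,165),(168,245),(320,208),(62,215),(168,305),(315,265)])+.5)/10-.5+[204,100]
L=np.array(LS+[(a,b,0) for a,b,_ in LS])
for free in(0,1):
    f=lambda v:(proj(S1,pose((v[0],v[1],.1238+(v[3] if free else 0),v[2]),L))-p).ravel()
    s=least_squares(f,[.552,-.203,-.26,0][:3+free]);print(s.x.round(4),s.fun.reshape(-1,2).round(1).tolist())
E
```

```text
lock [0.5443 0.2319 0.0037 0.304 ] [[-0.4, -0.5], [-0.0, 0.3], [1.2, -0.0], [-1.4, 0.2], [0.3, 0.7], [1.7, -0.7]]
[ 0.5513 -0.2054 -0.2253] [[-0.4, -2.1], [-0.4, 0.2], [0.6, -0.8], [-1.0, 0.1], [-0.1, 1.5], [1.2, 0.7]]
[ 0.4771 -0.2926 -0.1915 -0.0641] [[0.5, -1.0], [0.1, 0.2], [-0.7, -0.6], [-0.1, 0.5], [0.3, 0.8], [-0.1, 0.2]]
```

drive_tool([
  [[-0.0023,0.001,0.02,-0.003,0.005],[-0.0023,0.001,0.045,-0.003,0.005],[-0.0023,0.001,0.07,-0.003,0.005],[-0.0023,0.001,0.083,-0.003,0.005],[-0.0023,0.001,0.09,-0.003,0.005],[-0.0023,0.001,0.09,-0.003,0.005]],
])

```text
clock: 5.6
tool_pos: [0.555, -0.2023, 0.2431]
ee_rot: [0.128, 0.992, 0.002, 0.001]
wrist_force: [-0.1, 1.2, -2.1]
grip_width: 0.0124
```

```bash
python3 - <<'E'
from h import *
import pickle
T=get_image("top");S=get_image("scene");pickle.dump((T,S),open("im2.pkl","wb"))
from rel import rel;rel(.555,-.202,.225,-.258)
g=lambda i:cv2.LUT(i,np.clip(((np.arange(256)/180.)**.6*255),0,255).astype(np.uint8))
b=crop(S,(228,146),50,40,14);print(b[1])
cv2.imwrite("pics/p4.png",g(b[0]))
E
```

```text
shift [0.0009 0.0006 0.0195] turn 0.0 pos [ 0.5556 -0.2028  0.2445] yaw -0.258 tilt [0.0053 0.001 ] F [ 1.1  0.2 -2.8] Tq [-0.01 -0.07 -0.06] w 0.0123 q6 -1.86 t 5.7
(203, 126, 14)
```

View pics/p4.png

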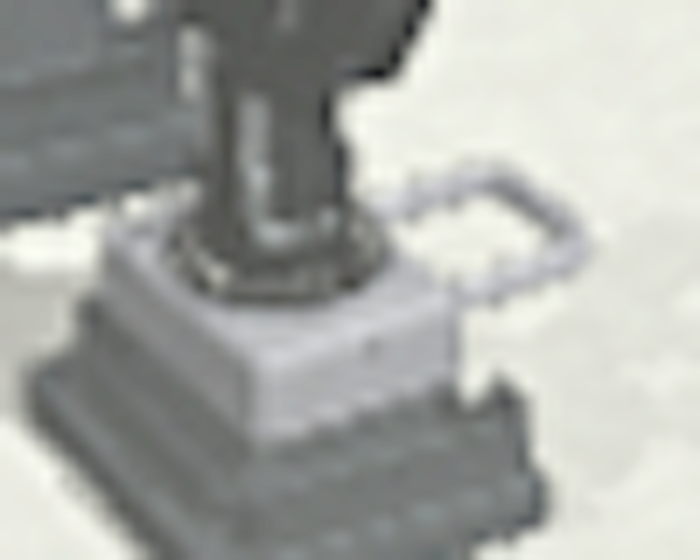

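The lock sits just over the rest, edges parallel, bottom near corner at (260,440). I'll lower it gently.

drive_tool([
  [[0.0005,0.0005,0.005,0,0.005],[0.0005,0.0005,0.009,0,0.005],[0.0005,0.0005,0.013,0,0.005],[0.0005,0.0005,0.016,0,0.005],[0.0005,0.0005,0.019,0,0.005],[0.0005,0.0005,0.02,0,0.005]],
])

```text
clock: 6.3
tool_pos: [0.5538, -0.2011, 0.23]
ee_rot: [0.128, 0.992, 0.001, 0.001]
wrist_force: [-14.3, 6.3, 40.8]
grip_width: 0.0123
```

```bash
python3 rel.py .555 -.202 .225 -.258
```

```text
shift [-0.0014 -0.0006  0.005 ] turn 0.001 pos [ 0.5538 -0.2011  0.23  ] yaw -0.257 tilt [0.0018 0.0026] F [-14.3   6.3  40.8] Tq [0.95 1.8  0.02] w 0.0123 q6 -1.86 t 6.3
```

drive_tool([
  [[0.001,0,-0.004,0,0.005],[0.003,0.0005,-0.004,0,0.005],[0.003,0.0005,-0.002,0,0.005],[0.003,0.0005,0.0,0,0.005],[0.003,0.0005,0.002,0,0.005],[0.003,0.0005,0.003,0,0.005]],
])

```text
clock: 6.9
tool_pos: [0.5509, -0.1998, 0.2258]
ee_rot: [0.128, 0.992, 0.002, -0.0]
wrist_force: [0.5, 0.2, -3.3]
grip_width: 0.0124
```

```bash
python3 rel.py .552 -.202 .225 -.258
```

```text
shift [-0.0016 -0.0018  0.0008] turn 0.001 pos [ 0.5509 -0.1998  0.2258] yaw -0.257 tilt [0.0003 0.0035] F [ 0.5  0.2 -3.3] Tq [-0.09  0.04 -0.01] w 0.0124 q6 -1.86 t 6.9
```

drive_tool([
  [[0,0,0.001,0,0.005],[0,0,0.002,0,0.005],[0,0,0.003,0,0.005],[0,0,0.003,0,0.005]],
])

```text
clock: 7.3
tool_pos: [0.5513, -0.2, 0.2244]
ee_rot: [0.128, 0.992, 0.001, 0.001]
wrist_force: [-1.7, 0.7, 9.3]
grip_width: 0.0124
```

```bash
python3 rel.py .552 -.202 .225 -.258
```

```text
shift [-0.0012 -0.0017 -0.0006] turn 0.001 pos [ 0.5513 -0.2     0.2244] yaw -0.257 tilt [0.0014 0.0028] F [-1.7  0.7  9.3] Tq [ 0.24  0.48 -0.05] w 0.0124 q6 -1.86 t 7.3
```

The lock is seated, with TCP z 0.2244 as predicted and 9 N up. Now I'll turn the dial.

drive_tool([
  [[0,0,0,0.08,0.005],[0,0,0,0.16,0.005],[0,0,0,0.24,0.005],[0,0,0,0.32,0.005],[0,0,0,0.4,0.005],[0,0,0,0.4,0.005]],
])

```text
clock: 7.9
tool_pos: [0.5514, -0.2004, 0.2249]
ee_rot: [0.322, 0.947, 0.001, 0.0]
wrist_force: [-1.4, -1.2, 1.6]
grip_width: 0.0123
```

```bash
python3 rel.py .552 -.202 .225 -.258
```

```text
shift [-0.0015 -0.0009 -0.0001] turn -0.398 pos [ 0.5514 -0.2004  0.2249] yaw -0.656 tilt [0.0018 0.0022] F [-1.4 -1.2  1.6] Tq [-0.04  0.23  0.06] w 0.0123 q6 -1.46 t 7.9
```

Torque is 0.06 N·m, which is plain drag. I'll continue in small steps.

drive_tool([
  [[0,0,0,0.05,0.005],[0,0,0,0.1,0.005],[0,0,0,0.15,0.005],[0,0,0,0.2,0.005],[0,0,0,0.2,0.005]],
])

```text
clock: 8.4
tool_pos: [0.5514, -0.2005, 0.225]
ee_rot: [0.415, 0.91, 0.001, 0.0]
wrist_force: [-0.7, -0.3, -0.1]
grip_width: 0.0124
```

```bash
python3 rel.py .552 -.202 .225 -.258
```

```text
shift [-0.0015 -0.0005 -0.    ] turn -0.597 pos [ 0.5514 -0.2005  0.225 ] yaw -0.855 tilt [0.0016 0.0021] F [-0.7 -0.3 -0.1] Tq [-0.    0.23 -0.02] w 0.0124 q6 -1.26 t 8.4
```

drive_tool([
  [[0,0,0,0.05,0.005],[0,0,0,0.1,0.005],[0,0,0,0.1,0.005]],
])

```text
clock: 8.7
tool_pos: [0.5514, -0.2005, 0.225]
ee_rot: [0.459, 0.889, 0.001, 0.0]
wrist_force: [-0.4, -0.6, 0.9]
grip_width: 0.0125
```

```bash
python3 rel.py .552 -.202 .225 -.258
```

```text
shift [-0.0016 -0.0003 -0.    ] turn -0.695 pos [ 0.5514 -0.2005  0.225 ] yaw -0.953 tilt [0.0016 0.0022] F [-0.4 -0.6  0.9] Tq [-0.04  0.22  0.05] w 0.0125 q6 -1.16 t 8.7
```

drive_tool([
  [[0,0,0,0.05,0.005],[0,0,0,0.1,0.005],[0,0,0,0.15,0.005],[0,0,0,0.15,0.005]],
])

```text
clock: 9.1
tool_pos: [0.5514, -0.2005, 0.225]
ee_rot: [0.523, 0.852, 0.001, 0.0]
wrist_force: [-1.3, -1.8, 0.9]
grip_width: 0.0125
```

```bash
python3 rel.py .552 -.202 .225 -.258
```

```text
shift [-0.0016 -0.0001 -0.    ] turn -0.843 pos [ 0.5514 -0.2005  0.225 ] yaw -1.101 tilt [0.0017 0.0022] F [-1.3 -1.8  0.9] Tq [-0.05  0.25  0.05] w 0.0125 q6 -1.01 t 9.1
```

drive_tool([
  [[0,0,0,0.05,0.005],[0,0,0,0.1,0.005],[0,0,0,0.1,0.005]],
])

```text
clock: 9.4
tool_pos: [0.5515, -0.2006, 0.225]
ee_rot: [0.564, 0.826, 0.001, 0.0]
wrist_force: [-0.4, -1.4, 0.3]
grip_width: 0.0122
```

```bash
python3 rel.py .552 -.202 .225 -.258
```

```text
shift [-0.0015 -0.      0.    ] turn -0.94 pos [ 0.5515 -0.2006  0.225 ] yaw -1.198 tilt [0.002  0.0022] F [-0.4 -1.4  0.3] Tq [0.01 0.22 0.05] w 0.0122 q6 -0.92 t 9.4
```

drive_tool([
  [[0,0,0,0.05,0.005],[0,0,0,0.1,0.005],[0,0,0,0.1,0.005]],
])

```text
clock: 9.7
tool_pos: [0.5515, -0.2006, 0.225]
ee_rot: [0.604, 0.797, 0.002, 0.0]
wrist_force: [-1.8, -1.1, 0.6]
grip_width: 0.0127
```

```bash
python3 rel.py .552 -.202 .225 -.258
```

```text
shift [-0.0015  0.     -0.    ] turn -1.038 pos [ 0.5515 -0.2006  0.225 ] yaw -1.296 tilt [0.0022 0.0022] F [-1.8 -1.1  0.6] Tq [-0.04  0.2   0.02] w 0.0127 q6 -0.82 t 9.7
```

drive_tool([
  [[0,0,0,0.05,0.005],[0,0,0,0.1,0.005],[0,0,0,0.1,0.005]],
])

```text
clock: 10.0
tool_pos: [0.5516, -0.2006, 0.225]
ee_rot: [0.642, 0.767, 0.002, 0.0]
wrist_force: [-1.0, -0.2, 1.0]
grip_width: 0.0123
```

```bash
python3 rel.py .552 -.202 .225 -.258
```

```text
shift [-0.0015  0.0001 -0.    ] turn -1.136 pos [ 0.5516 -0.2006  0.225 ] yaw -1.394 tilt [0.0025 0.0022] F [-1.  -0.2  1. ] Tq [-0.05  0.22  0.03] w 0.0123 q6 -0.72 t 10.0
```

drive_tool([
  [[0,0,0,0.05,0.005],[0,0,0,0.1,0.005],[0,0,0,0.1,0.005]],
])

```text
clock: 10.3
tool_pos: [0.5517, -0.2006, 0.225]
ee_rot: [0.679, 0.735, 0.002, 0.0]
wrist_force: [-0.3, -1.3, 0.1]
grip_width: 0.0127
```

```bash
python3 rel.py .552 -.202 .225 -.258
```

```text
shift [-0.0014  0.0002 -0.    ] turn -1.233 pos [ 0.5517 -0.2006  0.225 ] yaw -1.491 tilt [0.0028 0.0022] F [-0.3 -1.3  0.1] Tq [-0.08  0.22  0.05] w 0.0127 q6 -0.62 t 10.3
```

drive_tool([
  [[0,0,0,0.05,0.005],[0,0,0,0.1,0.005],[0,0,0,0.1,0.005]],
])

```text
clock: 10.6
tool_pos: [0.5517, -0.2006, 0.225]
ee_rot: [0.714, 0.701, 0.002, 0.0]
wrist_force: [-0.4, -0.4, -0.6]
grip_width: 0.0121
```

```bash
python3 rel.py .552 -.202 .225 -.258;  python3 - <<'E'
from h import *
S=get_image("scene");b=crop(S,(238,146),60,40,12)
g=lambda i:cv2.LUT(i,np.clip(((np.arange(256)/180.)**.6*255),0,255).astype(np.uint8))
cv2.imwrite("pics/p5.png",g(b[0]));print(b[1])
E
```

```text
shift [-0.0014  0.0003 -0.    ] turn -1.331 pos [ 0.5517 -0.2006  0.225 ] yaw -1.589 tilt [0.003  0.0021] F [-0.4 -0.4 -0.6] Tq [-0.2   0.19 -0.03] w 0.0121 q6 -0.53 t 10.6
(208, 126, 12)
```

View pics/p5.png

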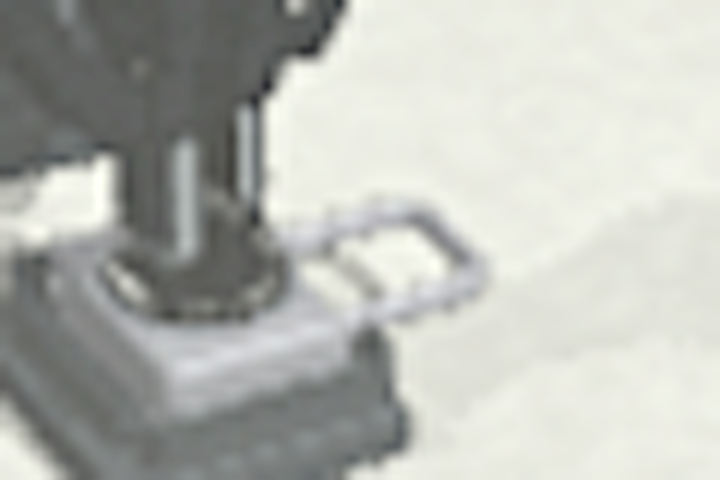

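The lock is seated, shackle projecting from the open front with its bow at about (450,250). No click yet, so I'll keep turning.

drive_tool([
  [[0,0,0,0.05,0.005],[0,0,0,0.08,0.005],[0,0,0,0.08,0.005]],
])

```text
clock: 10.95
tool_pos: [0.5517, -0.2006, 0.225]
ee_rot: [0.74, 0.672, 0.002, 0.0]
wrist_force: [-1.1, -0.4, 0.1]
grip_width: 0.0123
```

```bash
python3 rel.py .552 -.202 .225 -.258
```

```text
shift [-0.0014  0.0004 -0.    ] turn -1.409 pos [ 0.5517 -0.2006  0.225 ] yaw -1.667 tilt [0.0031 0.0021] F [-1.1 -0.4  0.1] Tq [-0.14  0.25 -0.08] w 0.0123 q6 -0.45 t 10.95
```

drive_tool([
  [[0,0,0,0.05,0.005],[0,0,0,0.08,0.005],[0,0,0,0.08,0.005]],
])

```text
clock: 11.25
tool_pos: [0.5517, -0.2006, 0.225]
ee_rot: [0.766, 0.643, 0.002, 0.0]
wrist_force: [-1.9, -0.3, 0.2]
grip_width: 0.0126
```

```bash
python3 rel.py .552 -.202 .225 -.258
```

```text
shift [-0.0013  0.0006 -0.    ] turn -1.487 pos [ 0.5517 -0.2006  0.225 ] yaw -1.745 tilt [0.003  0.0021] F [-1.9 -0.3  0.2] Tq [-0.13  0.31  0.07] w 0.0126 q6 -0.37 t 11.25
```

drive_tool([
  [[0,0,0,0.05,0.005],[0,0,0,0.08,0.005],[0,0,0,0.08,0.005]],
])

```text
clock: 11.55
tool_pos: [0.5516, -0.2006, 0.225]
ee_rot: [0.791, 0.612, 0.002, -0.0]
wrist_force: [-2.1, -0.8, 1.5]
grip_width: 0.0122
```

```bash
python3 rel.py .552 -.202 .225 -.258; python3 - <<'E'
from h import *
import pickle
S=get_image("scene");pickle.dump(S,open("im3.pkl","wb"))
a=cv2.imread("pics/p5.png")
g=lambda i:cv2.LUT(i,np.clip(((np.arange(256)/180.)**.6*255),0,255).astype(np.uint8))
b=g(crop(S,(238,146),60,40,12)[0])
cv2.imwrite("pics/p6.png",np.hstack([a[150:380,100:500],b[150:380,100:500]]))
E
```

```text
shift [-0.0013  0.0008  0.    ] turn -1.566 pos [ 0.5516 -0.2006  0.225 ] yaw -1.824 tilt [0.0026 0.0022] F [-2.1 -0.8  1.5] Tq [-0.07  0.33  0.07] w 0.0122 q6 -0.29 t 11.55
```

View pics/p6.png

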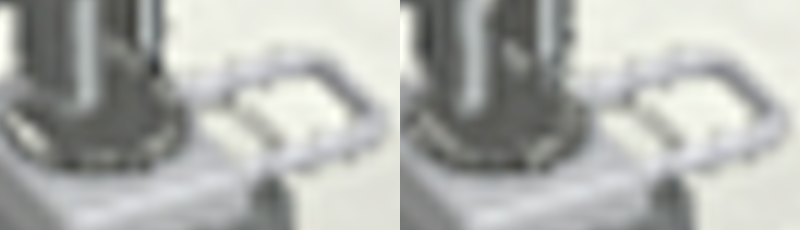

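```bash
python3 - <<'E'
from h import *
import pickle
from m import pose
S=pickle.load(open("im3.pkl","rb"));T,S2=pickle.load(open("im2.pkl","rb"));T0,S0=pickle.load(open("im0.pkl","rb"))
def ex(e): 
    return [(-.069-e-.004,-.0,.012),(-.027,.036,.024),(-.027,-.036,.024),(.027,.036,.024),(-.069-e,.02,.012),(-.069-e,-.02,.012)]
for e in(0,.006):
    print("p4",e,((proj(S2,pose((.5556,-.2028,.0345,-.255),ex(e)))-[203,126]+.5)*14).round(0).tolist())
    print("p6",e,((proj(S,pose((.5517,-.2006,.015,-.255),ex(e)))-[208,126]+.5)*12-[100,150]+[400,0]).round(0).tolist())
E
```

```text
lock [0.5443 0.2319 0.0037 0.304 ] [[-0.4, -0.5], [-0.0, 0.3], [1.2, -0.0], [-1.4, 0.2], [0.3, 0.7], [1.7, -0.7]]
p4 0 [[571.0, 212.0], [468.0, 295.0], [315.0, 146.0], [246.0, 361.0], [599.0, 258.0], [513.0, 176.0]]
p6 0 [[746.0, 92.0], [659.0, 165.0], [529.0, 36.0], [471.0, 223.0], [770.0, 132.0], [696.0, 61.0]]
p4 0.006 [[594.0, 205.0], [468.0, 295.0], [315.0, 146.0], [246.0, 361.0], [623.0, 251.0], [536.0, 169.0]]
p6 0.006 [[766.0, 86.0], [659.0, 165.0], [529.0, 36.0], [471.0, 223.0], [790.0, 126.0], [716.0, 56.0]]
```

drive_tool([
  [[0,0,0,0.05,0.005],[0,0,0,0.1,0.005],[0,0,0,0.1,0.005]],
])

```text
clock: 11.9
tool_pos: [0.551, -0.2006, 0.2251]
ee_rot: [0.82, 0.573, 0.001, -0.001]
wrist_force: [-5.4, -2.1, 3.8]
grip_width: 0.0123
```

```bash
python3 rel.py .552 -.202 .225 -.258
```

```text
shift [-0.001   0.0014  0.0001] turn 1.477 pos [ 0.551  -0.2006  0.2251] yaw -1.922 tilt [0.0007 0.0021] F [-5.4 -2.1  3.8] Tq [-0.3   0.75  0.34] w 0.0123 q6 -0.19 t 11.9
```

```bash
cat > tr.py <<'E'
from h import *
import pickle,sys
def up(r,x,y,w,h):return cv2.resize(cv2.cvtColor(r["color"],cv2.COLOR_BGR2GRAY)[y:y+h,x:x+w],None,fx=8,fy=8,interpolation=cv2.INTER_CUBIC)
def track(ra,rb,x,y,w,h,m=5):
    t=up(ra,x,y,w,h);q=cv2.matchTemplate(up(rb,x-m,y-m,w+2*m,h+2*m),t,cv2.TM_CCOEFF_NORMED);_,s,_,l=cv2.minMaxLoc(q)
    return (np.array(l)/8-m).round(2),round(s,3)
if __name__=="__main__":
    ref=pickle.load(open("im3.pkl","rb"));S=get_image("scene");pickle.dump(S,open("im_now.pkl","wb"))
    print("bow",track(ref,S,238,140,12,14),"body near corner",track(ref,S,217,150,16,14),"horn",track(ref,S,236,153,8,9))
E
python3 tr.py
```

```text
bow (array([0.25, 0.12]), 0.972) body near corner (array([0., 0.]), 0.987) horn (array([0.12, 0.12]), 0.982)
```

```bash
python3 - <<'E'
from tr import *
from m import pose
T,S2=pickle.load(open("im2.pkl","rb"));S=pickle.load(open("im_now.pkl","rb"))
print("bow",track(S2,S,232,136,14,14,9),"leg far",track(S2,S,230,137,12,6,9),"body corner",track(S2,S,210,146,22,10,9))
for L in((-.07,0,.012),(.027,.036,.018)):
    for e in(0,.006):
        l=np.array(L)-[e*(L[0]<0),0,0];print(L,e,proj(S,pose((.5512,-.2006,.015,-.255),[l]))-proj(S2,pose((.5556,-.2028,.0345,-.255),[L])))
E
```

```text
lock [0.5443 0.2319 0.0037 0.304 ] [[-0.4, -0.5], [-0.0, 0.3], [1.2, -0.0], [-1.4, 0.2], [0.3, 0.7], [1.7, -0.7]]
bow (array([4.12, 5.  ]), 0.797) leg far (array([4.  , 4.88]), 0.902) body corner (array([1.  , 4.88]), 0.887)
(-0.07, 0, 0.012) 0 [[1.49627933 4.99625538]]
(-0.07, 0, 0.012) 0.006 [[3.1314887  4.50385949]]
(0.027, 0.036, 0.018) 0 [[1.80191991 5.13156232]]
(0.027, 0.036, 0.018) 0.006 [[1.80191991 5.13156232]]
```

drive_tool([
  [[0,0,0,0.03,0.005],[0,0,0,0.05,0.005],[0,0,0,0.05,0.005]],
])

```text
clock: 12.25
tool_pos: [0.551, -0.2009, 0.2251]
ee_rot: [0.834, 0.552, 0.001, -0.0]
wrist_force: [-3.2, -3.1, 2.0]
grip_width: 0.0127
```

```bash
python3 rel.py .552 -.202 .225 -.258; python3 tr.py; python3 - <<'E'
from h import *
import pickle
S=pickle.load(open("im_now.pkl","rb"));T=get_image("top");pickle.dump(T,open("topnow.pkl","wb"))
g=lambda i:cv2.LUT(i,np.clip(((np.arange(256)/180.)**.6*255),0,255).astype(np.uint8))
cv2.imwrite("pics/p7.png",np.hstack([g(crop(S,(236,148),40,40,10)[0]),g(crop(T,(330,230),40,40,10)[0])]))
E
```

```text
shift [-0.0006  0.0014  0.0001] turn 1.428 pos [ 0.551  -0.2009  0.2251] yaw -1.971 tilt [0.0006 0.0015] F [-3.2 -3.1  2. ] Tq [-0.44  0.59  0.35] w 0.0127 q6 -0.14 t 12.25
bow (array([0.38, 0.12]), 0.962) body near corner (array([-0.12, -0.12]), 0.976) horn (array([0.  , 0.12]), 0.98)
```

View pics/p7.png

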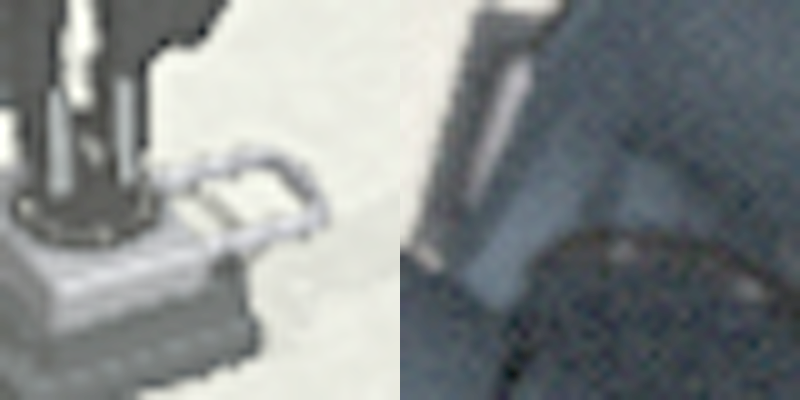

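The torque has plateaued at 0.35 N·m against about 0.05 before. The shackle sits about 3 px farther out than in p4. It looks like the stop and click, so I'll release and check with a clear view.

drive_tool([
  [[0,0,0,0,0.05],[0,0,0,0,0.05],[0,0,0,0,0.05],[0,0,-0.03,0,0.05],[0,0,-0.07,0,0.05],[0,0,-0.11,0,0.05],[0,0,-0.15,0,0.05],[0,0,-0.15,0,0.05]],
])

```text
clock: 13.15
tool_pos: [0.5527, -0.2017, 0.3813]
ee_rot: [0.834, 0.552, 0.004, 0.005]
wrist_force: [-0.1, -0.4, 0.6]
grip_width: 0.0501
```

```bash
python3 rel.py .50 .18 .38 -1.829
```

```text
shift [ 0.3309 -0.1974 -0.0012] turn -0.142 pos [ 0.5527 -0.2017  0.3813] yaw -1.971 tilt [ 0.0127 -0.0047] F [-0.1 -0.4  0.6] Tq [-0.01 -0.04 -0.  ] w 0.0501 q6 -0.14 t 13.15
```

drive_tool([
  [[0.331,-0.197,0,-0.142,0.04],[0.331,-0.197,0,-0.142,0.04],[0.331,-0.197,0,-0.142,0.04],[0.331,-0.197,0,-0.142,0.04],[0.331,-0.197,0,-0.142,0.04],[0.331,-0.197,0,-0.142,0.04],[0.331,-0.197,0,-0.142,0.04],[0.331,-0.197,0,-0.142,0.04]],
])

```text
clock: 13.95
tool_pos: [0.4992, 0.183, 0.3782]
ee_rot: [0.792, 0.611, 0.004, 0.005]
wrist_force: [0.1, -0.3, -0.9]
grip_width: 0.0399
```

```bash
python3 rel.py .50 .18 .38 -1.829; python3 - <<'E'
from h import *
import pickle
T=get_image("top");S=get_image("scene");pickle.dump((T,S),open("im4.pkl","wb"))
g=lambda i:cv2.LUT(i,np.clip(((np.arange(256)/180.)**.6*255),0,255).astype(np.uint8))
a=crop(T,(326,236),40,50,10);b=crop(S,(232,148),40,50,10);print(a[1],b[1])
cv2.imwrite("pics/p8.png",np.hstack([g(a[0]),g(b[0])]))
E
```

```text
shift [-0.0027  0.0016 -0.0018] turn 0.001 pos [0.4992 0.183  0.3782] yaw -1.828 tilt [ 0.0117 -0.0035] F [ 0.1 -0.3 -0.9] Tq [-0.02  0.02 -0.02] w 0.0399 q6 0.4 t 13.95
(306, 211, 10) (212, 123, 10)
```

View pics/p8.png

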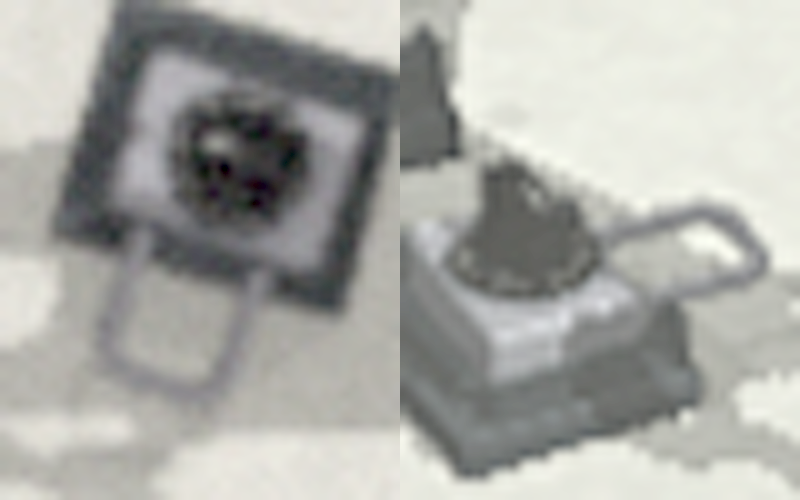

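The clear view shows the lock seated. In the top half the body corners are (148,48), (365,118), (325,275) and (112,205), with the bow bar around (165,385). The bar mark at (215,145) has turned to about lock +y.

```bash
python3 - <<'E'
from h import *
import pickle
T,S=pickle.load(open("im4.pkl","rb"))
P=lambda o,p:(np.array(p,float)+.5)/10-.5+o
c=onplane(T,P((306,211),[(148,48),(365,118),(325,275),(112,205)]),.039);C=c.mean(0)
ya=(c[0]-c[1]+c[3]-c[2])[:2];yaw=np.arctan2(ya[1],ya[0])-np.pi/2
xa=(c[0]-c[3]+c[1]-c[2])[:2];print("centre",C.round(4),"yaw",yaw,np.arctan2(xa[1],xa[0]),"sizes",np.linalg.norm(ya)/2,np.linalg.norm(xa)/2)
# profile of darkness along -x from centre: bow bar position, top view; average over |y|<12mm
g=cv2.cvtColor(T["color"],cv2.COLOR_BGR2GRAY).astype(np.float32);th=-.258
ux=np.array([np.cos(th),np.sin(th)]);uy=np.array([-ux[1],ux[0]])
for n,r in(("T",T),("S",S)):
    g=cv2.cvtColor(r["color"],cv2.COLOR_BGR2GRAY).astype(np.float32);out=[]
    for d in np.arange(.054,.1,.002):
        pts=np.array([np.r_[C[:2]-d*ux+w*uy,.027] for w in np.linspace(-.008,.008,9)])
        p=proj(r,pts).astype(np.float32);out.append((round(d*1000),int(cv2.remap(g,p[:,:1],p[:,1:],cv2.INTER_LINEAR).mean())))
    print(n,out)
m=onplane(T,P((306,211),[(215,145)]),.067);d=(m[0]-C)[:2];print("mark rel lock",d@ux,d@uy)
E
```

```text
centre [ 0.549  -0.2002  0.039 ] yaw -0.2956695142220429 -0.23426640219061637 sizes 0.07287703304876691 0.05206625183506216
T [(54, 89), (56, 89), (58, 90), (60, 91), (62, 94), (64, 97), (66, 98), (68, 94), (70, 85), (72, 75), (74, 69), (76, 69), (78, 76), (80, 85), (82, 92), (84, 97), (86, 100), (88, 102), (90, 104), (92, 107), (94, 106), (96, 103), (98, 102), (100, 104)]
S [(54, 126), (56, 141), (58, 150), (60, 153), (62, 154), (64, 146), (66, 121), (68, 92), (70, 73), (72, 69), (74, 78), (76, 101), (78, 132), (80, 152), (82, 158), (84, 159), (86, 159), (88, 159), (90, 158), (92, 157), (94, 157), (96, 157), (98, 157), (100, 157)]
mark rel lock -0.0002707541488115595 0.012030114309714781
```

The bow is 75 mm from the lock centre, against 69 mm when shut, so the shackle has jumped about 6 mm and the click is confirmed. Now I'll grip the bow.

```bash
python3 rel.py .4765 -.181 .32 -1.829; python3 -c "
from station import bot;print(bot.tips_ahead)"
```

```text
shift [-0.3589  0.0689  0.059 ] turn 0.005 pos [0.499  0.1839 0.3782] yaw -1.824 tilt [ 0.0118 -0.003 ] F [-0.4 -0.5  0.4] Tq [-0.01  0.05  0.03] w 0.0404 q6 0.4 t 14.05
0.1734
```

drive_tool([
  [[-0.359,0.069,0.03,0.005,0.026],[-0.359,0.069,0.03,0.005,0.026],[-0.359,0.069,0.03,0.005,0.026],[-0.359,0.069,0.03,0.005,0.026],[-0.359,0.069,0.03,0.005,0.026],[-0.359,0.069,0.03,0.005,0.026],[-0.359,0.069,0.059,0.005,0.026],[-0.359,0.069,0.059,0.005,0.026]],
])

```text
clock: 14.85
tool_pos: [0.4758, -0.1856, 0.3185]
ee_rot: [0.794, 0.608, 0.004, 0.005]
wrist_force: [0.4, 0.9, 0.1]
grip_width: 0.026
```

```bash
python3 rel.py .4745 -.1805 .23 -1.829
```

```text
shift [ 0.0047 -0.0037  0.0884] turn -0.005 pos [ 0.4758 -0.1856  0.3185] yaw -1.834 tilt [ 0.0118 -0.0037] F [0.4 0.9 0.1] Tq [0.08 0.   0.01] w 0.026 q6 -0.33 t 14.85
```

drive_tool([
  [[0.0047,-0.0037,0.03,-0.005,0.026],[0.0047,-0.0037,0.06,-0.005,0.026],[0.0047,-0.0037,0.08,-0.005,0.026],[0.0047,-0.0037,0.088,-0.005,0.026],[0.0047,-0.0037,0.088,-0.005,0.026]],
])

```text
clock: 15.35
tool_pos: [0.474, -0.1808, 0.2292]
ee_rot: [0.793, 0.61, 0.003, 0.004]
wrist_force: [-0.9, -0.1, -0.0]
grip_width: 0.0261
```

```bash
python3 rel.py .4747 -.1805 .195 -1.829
```

```text
shift [0.0005 0.0002 0.0342] turn -0.001 pos [ 0.474  -0.1808  0.2292] yaw -1.83 tilt [ 0.0095 -0.0021] F [-0.9 -0.1 -0. ] Tq [-0.01  0.05  0.01] w 0.0261 q6 -0.33 t 15.35
```

drive_tool([
  [[0,0,0.01,0,0.026],[0,0,0.018,0,0.026],[0,0,0.026,0,0.026],[0,0,0.033,0,0.026],[0,0,0.034,0,0.026]],
])

```text
clock: 15.85
tool_pos: [0.4742, -0.1807, 0.1945]
ee_rot: [0.792, 0.61, 0.003, 0.003]
wrist_force: [-0.0, 0.2, 0.1]
grip_width: 0.0262
```

```bash
python3 rel.py .4747 -.1805 .195 -1.829
```

```text
shift [ 0.0003  0.0004 -0.0005] turn -0.001 pos [ 0.4742 -0.1807  0.1945] yaw -1.83 tilt [ 0.0085 -0.0015] F [-0.   0.2  0.1] Tq [0.   0.02 0.  ] w 0.0262 q6 -0.33 t 15.85
```

No contact on the way down. I'll close on the bow.

drive_tool([
  [[0,0,0,0,0.002],[0,0,0,0,0.002],[0,0,0,0,0.002],[0,0,0,0,0.002]],
])

```text
clock: 16.25
tool_pos: [0.4743, -0.1808, 0.1946]
ee_rot: [0.793, 0.61, 0.003, 0.003]
wrist_force: [0.4, -0.5, -1.3]
grip_width: 0.0055
```

```bash
python3 rel.py .4747 -.1805 .195 -1.829
```

```text
shift [ 0.0004  0.0003 -0.0004] turn -0.001 pos [ 0.4743 -0.1808  0.1946] yaw -1.83 tilt [ 0.009  -0.0018] F [ 0.4 -0.5 -1.3] Tq [-0.04 -0.02 -0.02] w 0.0055 q6 -0.33 t 16.25
```

drive_tool([
  [[0,-0.004,0,0,0.002],[0,-0.008,0,0,0.002],[0,-0.012,0,0,0.002],[0,-0.015,0,0,0.002],[0,-0.018,0,0,0.002],[0,-0.018,0,0,0.002]],
])

```text
clock: 16.85
tool_pos: [0.4577, -0.1769, 0.1948]
ee_rot: [0.792, 0.61, 0.004, 0.006]
wrist_force: [4.1, -1.7, -1.2]
grip_width: 0.0054
```

```bash
python3 rel.py .4568 -.1762 .195 -1.829
```

```text
shift [ 0.0004 -0.0011 -0.0002] turn -0.0 pos [ 0.4577 -0.1769  0.1948] yaw -1.829 tilt [ 0.0127 -0.0044] F [ 4.1 -1.7 -1.2] Tq [-0.18 -0.78  0.17] w 0.0054 q6 -0.35 t 16.85
```

Force is 4.4 N, so the shackle is sliding out. I'll pull further until it stops hard.

drive_tool([
  [[0,-0.003,0,0,0.002],[0,-0.005,0,0,0.002],[0,-0.007,0,0,0.002],[0,-0.009,0,0,0.002],[0,-0.009,0,0,0.002]],
])

```text
clock: 17.35
tool_pos: [0.4537, -0.177, 0.1956]
ee_rot: [0.792, 0.61, 0.007, 0.014]
wrist_force: [14.3, 1.0, -3.3]
grip_width: 0.0054
```

```bash
python3 rel.py .4568 -.1762 .195 -1.829
```

```text
shift [0.0015 0.0028 0.0007] turn 0.0 pos [ 0.4537 -0.177   0.1956] yaw -1.829 tilt [ 0.0279 -0.0138] F [14.3  1.  -3.3] Tq [ 0.08 -2.5   0.49] w 0.0054 q6 -0.35 t 17.35
```

Hard stop at 14 N after about 18 mm of travel, so the shackle is fully out. I'll relieve, release and raise.

drive_tool([
  [[0,0.003,0,0,0.005],[0,0.003,0,0,0.026],[0,0.003,0,0,0.026],[0,0.003,0,0,0.026],[0,0.003,-0.02,0,0.026],[0,0.003,-0.05,0,0.026],[0,0.003,-0.1,0,0.026],[0,0.003,-0.15,0,0.026]],
])

```text
clock: 18.15
tool_pos: [0.4513, -0.1752, 0.3463]
ee_rot: [0.792, 0.61, 0.006, 0.012]
wrist_force: [0.4, -0.1, -0.1]
grip_width: 0.0261
```

```bash
python3 rel.py .50 .18 .36 -1.829
```

```text
shift [ 0.3558 -0.0433 -0.0166] turn -0.0 pos [ 0.4513 -0.1752  0.3463] yaw -1.829 tilt [ 0.0241 -0.0113] F [ 0.4 -0.1 -0.1] Tq [ 0.02 -0.04  0.01] w 0.0261 q6 -0.35 t 18.15
```

drive_tool([
  [[0.356,-0.043,-0.017,0,0.045],[0.356,-0.043,-0.017,0,0.045],[0.356,-0.043,-0.017,0,0.045],[0.356,-0.043,-0.017,0,0.045],[0.356,-0.043,-0.017,0,0.045],[0.356,-0.043,-0.017,0,0.045],[0.356,-0.043,-0.017,0,0.045],[0.356,-0.043,-0.017,0,0.045]],
])

```text
clock: 18.95
tool_pos: [0.4996, 0.1843, 0.3605]
ee_rot: [0.791, 0.612, 0.007, 0.011]
wrist_force: [-0.4, -0.3, 0.8]
grip_width: 0.0446
```

```bash
python3 - <<'E'
from tr import *
T0,S0=pickle.load(open("im4.pkl","rb"));T=get_image("top");S=get_image("scene");pickle.dump((T,S),open("im5.pkl","wb"))
print("body T",track(T0,T,316,214,28,24,4),"S",track(S0,S,212,140,24,24,4))
th=-.258;ux=np.array([np.cos(th),np.sin(th)]);uy=np.array([-ux[1],ux[0]]);C=np.array([.549,-.2002])
for n,r in(("T",T),("S",S)):
    g=cv2.cvtColor(r["color"],cv2.COLOR_BGR2GRAY).astype(np.float32);out=[]
    for d in np.arange(.064,.112,.002):
        p=proj(r,np.array([np.r_[C-d*ux+w*uy,.027] for w in np.linspace(-.008,.008,9)])).astype(np.float32);out.append((round(d*1000),int(cv2.remap(g,p[:,:1],p[:,1:],cv2.INTER_LINEAR).mean())))
    print(n,out)
from rel import rel
rel(.552,-.2005,.30,-1.829)
E
```

```text
body T (array([0.38, 0.12]), 0.97) S (array([-0.25, -0.12]), 0.955)
T [(64, 99), (66, 101), (68, 103), (70, 102), (72, 101), (74, 103), (76, 104), (78, 103), (80, 101), (82, 99), (84, 94), (86, 90), (88, 90), (90, 93), (92, 99), (94, 111), (96, 124), (98, 137), (100, 145), (102, 148), (104, 149), (106, 149), (108, 147), (110, 143)]
S [(64, 147), (66, 159), (68, 164), (70, 163), (72, 162), (74, 161), (76, 160), (78, 154), (80, 138), (82, 112), (84, 85), (86, 74), (88, 80), (90, 96), (92, 120), (94, 142), (96, 156), (98, 160), (100, 160), (102, 160), (104, 160), (106, 160), (108, 160), (110, 160)]
shift [-0.356   0.1455  0.0657] turn 0.003 pos [0.4995 0.1815 0.36  ] yaw -1.826 tilt [ 0.0227 -0.0118] F [-0.4 -0.1  0.2] Tq [ 0.06  0.06 -0.03] w 0.045 q6 0.41 t 19.05
```

```bash
python3 - <<'E'
from tr import *
T0,S0=pickle.load(open("im4.pkl","rb"));T,S=pickle.load(open("im5.pkl","rb"))
th=-.258;ux=np.array([np.cos(th),np.sin(th)]);uy=np.array([-ux[1],ux[0]]);C=np.array([.549,-.2002])
# fit: line-dip position with quadratic-background at several y offsets, both images; +body far edge (+x top edge) position
def dip(r,w,lo,hi):
    d=np.arange(lo,hi,.0005);g=cv2.cvtColor(r["color"],cv2.COLOR_BGR2GRAY).astype(np.float32)
    p=proj(r,np.array([np.r_[C-k*ux+w*uy,.027] for k in d])).astype(np.float32)
    q=cv2.remap(g,p[:,:1],p[:,1:],cv2.INTER_CUBIC)[:,0];i=q.argmin();return round(d[i]*1000,1)
for w in(-.012,-.008,-.004,0,.004,.008,.012):
    print(w,"S",dip(S0,w,.06,.085),dip(S,w,.075,.105),"T",dip(T0,w,.065,.085),dip(T,w,.078,.096))
def strip(r,a,b):
    g=cv2.cvtColor(r["color"],cv2.COLOR_BGR2GRAY).astype(np.float32);o=[]
    for d in np.arange(a,b,.002):
        p=proj(r,np.array([np.r_[C+d*ux+w*uy,.039] for w in np.linspace(-.01,.01,9)])).astype(np.float32);o.append(int(cv2.remap(g,p[:,:1],p[:,1:],cv2.INTER_LINEAR).mean()))
    return o
for n,r in(("T0",T0),("T",T)):print(n,strip(r,.018,.044),strip(r,-.04,-.018))
E
```

```text
-0.012 S 69.0 85.0 T 70.5 85.5
-0.008 S 70.5 85.5 T 73.5 86.0
-0.004 S 71.5 85.5 T 75.0 87.0
0 S 72.5 86.5 T 75.0 87.0
0.004 S 71.5 86.0 T 74.5 89.5
0.008 S 71.5 86.5 T 74.5 87.0
0.012 S 71.0 85.0 T 75.5 87.0
T0 [33, 41, 47, 52, 47, 38, 33, 30, 29, 30, 33, 43, 64] [52, 37, 28, 25, 25, 29, 36, 42, 41, 35, 30]
T [34, 40, 46, 52, 47, 39, 33, 30, 30, 30, 34, 43, 62] [53, 36, 27, 24, 26, 29, 35, 42, 43, 37, 28]
```

Measured bow travel is only about 14 mm. My 3 mm "relieve" move happened before the fingers opened, so it pushed the shackle back. I'll regrip, pull to the stop and release there.

```bash
python3 rel.py .4585 -.1765 .24 -1.829
```

```text
shift [-0.3561  0.0475  0.1233] turn 0.003 pos [0.4995 0.1815 0.36  ] yaw -1.826 tilt [ 0.0227 -0.0118] F [-0.4 -0.1  0.2] Tq [ 0.06  0.06 -0.03] w 0.045 q6 0.41 t 19.05
```

drive_tool([
  [[-0.356,0.0475,0.05,0,0.026],[-0.356,0.0475,0.05,0,0.026],[-0.356,0.0475,0.05,0,0.026],[-0.356,0.0475,0.05,0,0.026],[-0.356,0.0475,0.05,0,0.026],[-0.356,0.0475,0.05,0,0.026],[-0.356,0.0475,0.05,0,0.026],[-0.356,0.0475,0.09,0,0.026]],
])

```text
clock: 19.85
tool_pos: [0.4577, -0.1834, 0.2758]
ee_rot: [0.793, 0.608, 0.007, 0.018]
wrist_force: [0.8, -0.3, 0.2]
grip_width: 0.0262
```

```bash
python3 rel.py .4585 -.1765 .23 -1.829
```

```text
shift [ 0.0074 -0.0027  0.0457] turn -0.004 pos [ 0.4577 -0.1834  0.2758] yaw -1.833 tilt [ 0.0321 -0.0201] F [ 0.8 -0.3  0.2] Tq [-0.02 -0.06 -0.02] w 0.0262 q6 -0.35 t 19.85
```

drive_tool([
  [[0.0074,-0.0027,0.02,-0.004,0.026],[0.0074,-0.0027,0.04,-0.004,0.026],[0.0074,-0.0027,0.045,-0.004,0.026],[0.0074,-0.0027,0.045,-0.004,0.026]],
])

```text
clock: 20.25
tool_pos: [0.4573, -0.1773, 0.2301]
ee_rot: [0.793, 0.609, 0.006, 0.016]
wrist_force: [-0.2, 0.6, 0.9]
grip_width: 0.0263
```

```bash
python3 rel.py .4585 -.1765 .195 -1.829
```

```text
shift [ 0.0015 -0.0002  0.0351] turn -0.002 pos [ 0.4573 -0.1773  0.2301] yaw -1.831 tilt [ 0.0295 -0.0188] F [-0.2  0.6  0.9] Tq [0.   0.06 0.04] w 0.0263 q6 -0.34 t 20.25
```

drive_tool([
  [[0.001,0,0.01,0,0.026],[0.001,0,0.02,0,0.026],[0.001,0,0.03,0,0.026],[0.001,0,0.035,0,0.026],[0.001,0,0.035,0,0.026],[0.001,0,0.035,0,0.002],[0.001,0,0.035,0,0.002],[0.001,0,0.035,0,0.002]],
])

```text
clock: 21.05
tool_pos: [0.4585, -0.1769, 0.1953]
ee_rot: [0.793, 0.609, 0.006, 0.016]
wrist_force: [-0.6, 0.0, -0.9]
grip_width: 0.0053
```

drive_tool([
  [[0,-0.003,0,0,0.002],[0,-0.006,0,0,0.002],[0,-0.009,0,0,0.002],[0,-0.011,0,0,0.002],[0,-0.011,0,0,0.002]],
])

```text
clock: 21.55
tool_pos: [0.4512, -0.1761, 0.1958]
ee_rot: [0.793, 0.609, 0.008, 0.023]
wrist_force: [9.5, -0.6, -2.8]
grip_width: 0.0048
```

```bash
python3 rel.py .4585 -.1765 .195 -1.829
```

```text
shift [0.0015 0.0071 0.0011] turn -0.002 pos [ 0.4512 -0.1761  0.1958] yaw -1.831 tilt [ 0.0411 -0.0262] F [ 9.5 -0.6 -2.8] Tq [-0.16 -1.57  0.34] w 0.0048 q6 -0.35 t 21.55
```

Tip x is 0.4586, the same hard stop as before, at 9.5 N. I'll open in place now without pushing back, then raise.

drive_tool([
  [[0,-0.001,0,0,0.026],[0,-0.001,0,0,0.026],[0,0,0,0,0.026],[0,0,0,0,0.026],[0,0,-0.02,0,0.026],[0,0,-0.05,0,0.026],[0,0,-0.1,0,0.026],[0,0,-0.15,0,0.026]],
])

```text
clock: 22.35
tool_pos: [0.4442, -0.1717, 0.3463]
ee_rot: [0.793, 0.609, 0.008, 0.021]
wrist_force: [1.1, -1.0, 1.2]
grip_width: 0.0261
```

```bash
python3 rel.py .50 .18 .36 -1.829
```

```text
shift [ 0.354 -0.036 -0.02 ] turn -0.002 pos [ 0.4442 -0.1717  0.3463] yaw -1.831 tilt [ 0.0378 -0.024 ] F [ 1.1 -1.   1.2] Tq [ 0.01 -0.05 -0.  ] w 0.0261 q6 -0.35 t 22.35
```

drive_tool([
  [[0.354,-0.036,-0.02,0,0.045],[0.354,-0.036,-0.02,0,0.045],[0.354,-0.036,-0.02,0,0.045],[0.354,-0.036,-0.02,0,0.045],[0.354,-0.036,-0.02,0,0.045],[0.354,-0.036,-0.02,0,0.045],[0.354,-0.036,-0.02,0,0.045],[0.354,-0.036,-0.02,0,0.045]],
])

```text
clock: 23.15
tool_pos: [0.4996, 0.1846, 0.3602]
ee_rot: [0.791, 0.611, 0.009, 0.021]
wrist_force: [-0.3, -0.9, 0.8]
grip_width: 0.0453
```

```bash
python3 - <<'E'
from tr import *
T,S=get_image("top"),get_image("scene");pickle.dump((T,S),open("im6.pkl","wb"));T4,S4=pickle.load(open("im4.pkl","rb"))
th=-.258;ux=np.array([np.cos(th),np.sin(th)]);uy=np.array([-ux[1],ux[0]]);C=np.array([.549,-.2002])
print("body",track(T4,T,316,214,28,24,4),track(S4,S,212,140,24,24,4))
for n,r in(("T",T),("S",S)):
    g=cv2.cvtColor(r["color"],cv2.COLOR_BGR2GRAY).astype(np.float32);out=[]
    for d in np.arange(.076,.112,.002):
        p=proj(r,np.array([np.r_[C-d*ux+w*uy,.027] for w in np.linspace(-.008,.008,9)])).astype(np.float32);out.append((round(d*1000),int(cv2.remap(g,p[:,:1],p[:,1:],cv2.INTER_LINEAR).mean())))
    print(n,out)
from rel import rel
rel(.552,-.2005,.30,-1.829)
# bar direction: dark-on-dark; mark centroid (bright inside dial) in top
for n,r,z in(("T",T,.067),("S",S,.067)):
    g=cv2.cvtColor(r["color"],cv2.COLOR_BGR2GRAY).astype(np.float32);w=np.linspace(-.02,.02,41);X,Y=np.meshgrid(w,w)
    p=proj(r,np.c_[np.array([C[0],C[1]])+X.reshape(-1,1)*ux+Y.reshape(-1,1)*uy,np.full(X.size,z)]).astype(np.float32)
    q=cv2.remap(g,p[:,:1],p[:,1:],cv2.INTER_CUBIC).reshape(X.shape)
    print(n,"rows y -16..16, cols x -16..16 step 4mm\n",q[4:38:4,4:38:4].astype(int))
E
```

```text
body (array([0.12, 0.38]), 0.955) (array([ 0.38, -0.12]), 0.952)
T [(76, 103), (78, 103), (80, 102), (82, 102), (84, 103), (86, 104), (88, 101), (90, 97), (92, 95), (94, 99), (96, 107), (98, 120), (100, 134), (102, 144), (104, 148), (106, 150), (108, 151), (110, 148)]
S [(76, 161), (78, 162), (80, 163), (82, 159), (84, 144), (86, 115), (88, 90), (90, 82), (92, 96), (94, 117), (96, 137), (98, 152), (100, 159), (102, 161), (104, 161), (106, 161), (108, 160), (110, 160)]
shift [-0.355   0.1453  0.0709] turn 0.002 pos [0.4993 0.1814 0.3597] yaw -1.827 tilt [ 0.0367 -0.0244] F [-0.5 -0.3 -0.9] Tq [-0.03 -0.01 -0.01] w 0.0451 q6 0.42 t 23.25
T rows y -16..16, cols x -16..16 step 4mm
 [[26 24 17 15 13 11 40 62 88]
 [24 13  8 14 10  6 14 42 74]
 [19 10  6 15  7 11  8 37 57]
 [10  2  2 12 10  8 10 26 50]
 [ 4 11 12 17 11  7 10 28 42]
 [ 6 12  5 30 42 15  2 18 43]
 [ 5  4 11 47 52 19 12 12 37]
 [19 14 11 56 41 13 10 20 49]
 [27 17  9 30 20 28 32 37 79]]
S rows y -16..16, cols x -16..16 step 4mm
 [[162 166 163 112  79  60  73 101 115]
 [164 171 166  77  34  32  39  86 119]
 [166 169 145  82  17  30  26  52 125]
 [166 172 131  70  29  36  32  35 100]
 [162 153 132  50  44  32  37  27  58]
 [163 147 111  52  63  38  37  33  35]
 [167 149 108  58  78  50  34  35  30]
 [162 146  96  53  68  59  36  35  33]
 [157 126  95  45  39  57  36  34  35]]
```

The bow is now about 92 mm from the centre (69+24=93), so the shackle is fully out and the body is still seated. Next I'll regrip the dial bar.

```bash
python3 rel.py .5452 -.1965 .29 -1.85
```

```text
shift [-0.3527  0.1373  0.0805] turn 0.023 pos [0.4993 0.1814 0.3597] yaw -1.827 tilt [ 0.0367 -0.0244] F [-0.5 -0.3 -0.9] Tq [-0.03 -0.01 -0.01] w 0.0451 q6 0.42 t 23.25
```

drive_tool([
  [[-0.353,0.137,0.05,0.023,0.045],[-0.353,0.137,0.05,0.023,0.045],[-0.353,0.137,0.05,0.023,0.045],[-0.353,0.137,0.05,0.023,0.045],[-0.353,0.137,0.05,0.023,0.045],[-0.353,0.137,0.05,0.023,0.045],[-0.353,0.137,0.05,0.023,0.045],[-0.353,0.137,0.08,0.023,0.045]],
])

```text
clock: 24.05
tool_pos: [0.5448, -0.2031, 0.2931]
ee_rot: [0.8, 0.599, 0.008, 0.025]
wrist_force: [0.7, -0.2, -0.5]
grip_width: 0.045
```

```bash
python3 rel.py .5452 -.1965 .275 -1.85
```

```text
shift [ 0.0067 -0.0024  0.0178] turn -0.006 pos [ 0.5448 -0.2031  0.2931] yaw -1.856 tilt [ 0.0439 -0.0303] F [ 0.7 -0.2 -0.5] Tq [ 0.03 -0.02  0.03] w 0.045 q6 -0.26 t 24.05
```

drive_tool([
  [[0.0067,-0.0024,0.01,-0.006,0.045],[0.0067,-0.0024,0.018,-0.006,0.045],[0.0067,-0.0024,0.018,-0.006,0.045],[0.0067,-0.0024,0.018,-0.006,0.045]],
])

```text
clock: 24.45
tool_pos: [0.5448, -0.1955, 0.2753]
ee_rot: [0.798, 0.602, 0.008, 0.025]
wrist_force: [1.2, 0.5, -0.5]
grip_width: 0.045
```

```bash
python3 rel.py .545 -.196 .229 -1.85
```

```text
shift [ 0.0003 -0.0019  0.0463] turn 0.002 pos [ 0.5448 -0.1955  0.2753] yaw -1.848 tilt [ 0.0434 -0.0299] F [ 1.2  0.5 -0.5] Tq [-0.03  0.09  0.01] w 0.045 q6 -0.26 t 24.45
```

drive_tool([
  [[0,-0.0025,0.015,0,0.045],[0,-0.0025,0.03,0,0.045],[0,-0.0025,0.04,0,0.045],[0,-0.0025,0.046,0,0.045],[0,-0.0025,0.046,0,0.045]],
])

```text
clock: 24.95
tool_pos: [0.5443, -0.1958, 0.2283]
ee_rot: [0.798, 0.602, 0.008, 0.024]
wrist_force: [-0.4, 0.1, -0.3]
grip_width: 0.0444
```

```bash
python3 rel.py .545 -.196 .229 -1.85
```

```text
shift [ 0.      0.0008 -0.0007] turn 0.002 pos [ 0.5443 -0.1958  0.2283] yaw -1.848 tilt [ 0.0419 -0.029 ] F [-0.4  0.1 -0.3] Tq [-0.02 -0.    0.02] w 0.0444 q6 -0.26 t 24.95
```

drive_tool([
  [[0,0,0,0,0.005],[0,0,0,0,0.005],[0,0,0,0,0.005],[0,0,0,0,0.005],[0,0,0,0,0.005]],
])

```text
clock: 25.45
tool_pos: [0.5441, -0.1957, 0.2287]
ee_rot: [0.798, 0.602, 0.008, 0.024]
wrist_force: [-1.9, 0.8, 3.8]
grip_width: 0.012
```

```bash
python3 rel.py .545 -.196 .229 -1.85
```

```text
shift [-0.      0.0009 -0.0003] turn 0.002 pos [ 0.5441 -0.1957  0.2287] yaw -1.848 tilt [ 0.0417 -0.0289] F [-1.9  0.8  3.8] Tq [ 0.14  0.45 -0.01] w 0.012 q6 -0.26 t 25.45
```

```bash
python3 rel.py .5441 -.1957 .40 -1.848
```

```text
shift [-0.0028  0.0082 -0.1711] turn 0.0 pos [ 0.5441 -0.1957  0.2287] yaw -1.848 tilt [ 0.0417 -0.0289] F [-1.9  0.8  3.8] Tq [ 0.14  0.45 -0.01] w 0.012 q6 -0.26 t 25.45
```

drive_tool([
  [[-0.0001,0.0004,-0.008,0,0.005],[-0.0003,0.001,-0.02,0,0.005],[-0.0006,0.0017,-0.036,0,0.005],[-0.001,0.003,-0.065,0,0.005],[-0.0016,0.0046,-0.096,0,0.005],[-0.0021,0.006,-0.125,0,0.005],[-0.0025,0.0073,-0.152,0,0.005],[-0.0028,0.0082,-0.171,0,0.005]],
])

```text
clock: 26.25
tool_pos: [0.5442, -0.1957, 0.4029]
ee_rot: [0.798, 0.602, 0.009, 0.026]
wrist_force: [0.8, -0.2, -3.9]
grip_width: 0.0123
```

drive_tool([
  [[0,0,0,0,0.005],[0,0,0,0,0.005],[0,0,0,0,0.005],[0,0,0,0,0.005]],
])

```text
clock: 26.65
tool_pos: [0.5438, -0.1955, 0.4013]
ee_rot: [0.798, 0.602, 0.008, 0.024]
wrist_force: [-0.3, -0.7, -2.8]
grip_width: 0.0118
```

```bash
python3 - <<'E'
from tr import *
from rel import rel
from m import pose
rel(.5441,-.1957,.40,-1.848)
T,S=get_image("top"),get_image("scene");T0,S0=pickle.load(open("im0.pkl","rb"))
for n,q in(("slide_box",(.72,.2,.018)),):pass
# bystanders & rest unchanged?
d=cv2.absdiff(S["color"],S0["color"]).max(2);print("scene diff obj/box/bottle",d[195:230,195:230].mean(),d[220:295,225:310].mean(),d[145:190,130:170].mean())
# lock presence in the air and rest empty: grey levels in rest floor, and projected body side
s=observe();p=proj(S,pose((.5517,-.2006,s["tool_pos"][2]-.213,-.27),[(.027,.036,.012),(.0,.036,.012),(.027,0,.012),(-.093,0,.012),(-.06,0,.012)]));print(p.round(0).tolist())
g=cv2.cvtColor(S["color"],cv2.COLOR_BGR2GRAY);print([int(g[int(b),int(a)]) for a,b in p]);f=proj(S,[(.555,-.202,.015)])[0].astype(int);print("rest floor",g[f[1]-1:f[1]+2,f[0]-1:f[0]+2].mean())
cv2.imwrite("pics/final.png",cv2.resize(crop(S,(p[0][0],p[0][1]+10),80,60,1)[0],(800,600)))
E
```

```text
lock [0.5443 0.2319 0.0037 0.304 ] [[-0.4, -0.5], [-0.0, 0.3], [1.2, -0.0], [-1.4, 0.2], [0.3, 0.7], [1.7, -0.7]]
shift [-0.0001  0.0003  0.0013] turn 0.0 pos [ 0.5438 -0.1955  0.4013] yaw -1.848 tilt [ 0.0423 -0.0291] F [-0.3 -0.7 -2.8] Tq [0.1  0.01 0.05] w 0.0118 q6 -0.26 t 26.65
scene diff obj/box/bottle 4.678367346938775 4.584470588235294 4.252777777777778
[[220.0, 108.0], [228.0, 106.0], [214.0, 103.0], [251.0, 94.0], [241.0, 97.0]]
[79, 96, 58, 94, 99]
rest floor 59.22222222222222
```

```bash
python3 - <<'E'
from h import *
S=get_image("scene");s=observe();z=s["tool_pos"][2]-.213+.012;g=cv2.cvtColor(S["color"],cv2.COLOR_BGR2GRAY).astype(np.float32)
for th in(-.22,-.27,-.32):
    ux=np.array([np.cos(th),np.sin(th)]);uy=np.array([-ux[1],ux[0]]);C=np.array([.5505,-.2005]);o=[]
    for d in np.arange(.05,.11,.003):
        p=proj(S,np.array([np.r_[C-d*ux+w*uy,z] for w in np.linspace(-.006,.006,7)])).astype(np.float32);o.append((round(d*1000),int(cv2.remap(g,p[:,:1],p[:,1:],cv2.INTER_LINEAR).mean())))
    print(th,o)
print(s["wrist_force"],s["grip_width"],s["tool_pos"],s["clock"])
job.sign_off()
E
```

```text
-0.22 [(50, 99), (53, 102), (56, 102), (59, 98), (62, 94), (65, 94), (68, 99), (71, 100), (74, 97), (77, 93), (80, 84), (83, 69), (86, 66), (89, 81), (92, 98), (95, 106), (98, 107), (101, 105), (104, 109), (107, 117)]
-0.27 [(50, 104), (53, 105), (56, 104), (59, 102), (62, 99), (65, 101), (68, 104), (71, 103), (74, 102), (77, 99), (80, 87), (83, 67), (86, 61), (89, 80), (92, 99), (95, 108), (98, 108), (101, 107), (104, 107), (107, 111)]
-0.32 [(50, 106), (53, 107), (56, 106), (59, 104), (62, 102), (65, 104), (68, 107), (71, 106), (74, 106), (77, 103), (80, 92), (83, 68), (86, 60), (89, 79), (92, 101), (95, 109), (98, 109), (101, 108), (104, 108), (107, 109)]
[ 0.3939928  -0.30946355 -2.96709347] 0.011986079030158038 [ 0.54406686 -0.19569882  0.4017682 ] 26.8
the job is handed in; nothing more can be done
```

I carried out every step and handed the job in at about 27 s. My last shackle check in the air read lower than expected, as listed below. The lock went into the small rest and the dial was turned clockwise to its stop. I then pulled the shackle out and lifted the lock by the dial bar, with its centre about 20 cm above the bench.

What my checks showed:
- **Click:** turning torque rose from about 0.05 to 0.35 N·m at the stop. The shackle bow then measured 75 mm from the lock's centre, against 69 mm shut.
- **Shackle pull:** the first pull reached a hard stop, but I pushed the shackle back about 4 mm while releasing. I pulled it again to the same stop. In the rest it then measured about 92 mm from the centre; fully out is 93 mm.
- **Final hold:** the wrist carries about 3 N, which matches the lock's weight, and the gripper is closed on the bar. The objective, slide box and bottle regions of the scene image look unchanged.

What disagreed or stayed unsure:
- **Shackle in the air:** the last scene-camera reading put the bow at about 86 mm. That camera read about 2–3 mm short before, and the lock's height, tilt and position were only estimated. I think the shackle is still out, but I could not confirm it.
- **Turn angle:** the gripper turned about 1.7 rad before the stop, more than the stated 1.4. I put this down to play in the rest and slip in the grip.
- **Insertion:** the first attempt caught the rest's edge at about 41 N upward at the wrist (limit 120 N). Shifting about 3 mm cleared it.
- **Tilt:** the tool ended up tilted about 3°, so the lock may be tilted by about that much.
- **Final look:** the picture limit was used up, so the final checks are numeric only.

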